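Re-lay the candle cooling station

ROBOT

A 7-joint arm with a two-finger parallel gripper is mounted at the origin on a cart in front of the work surface, level with it; the furniture and walls round the work are solid. World frame = base frame: x ahead of the robot, y to its left, z up, the work surface at z = 0. Lengths are in m, angles in rad, forces in N, time in s.
With the tool pointing down it reaches from about 0.4 to 0.85 m from the base axis. Payload 4.5 kg.
Tool frame: the origin (TCP) lies on the centre line of the jaws, within the pads' length; the fingertips stand 14 mm ahead of it and the grasp point (between the pads) lies 5 mm behind it (nose_length is the distance from the TCP to the fingertips, in m); x points along the fingers, y is the direction in which the jaws open and shut, and the axes are right-handed (so a half turn about x gives the same grasp; the last joint's range is limited). The gripper opens to 88 mm and grips with 3 to 60 N. Pads are 18 mm wide; open, the fingers measure 123 mm over their backs; the gripper's body (75 mm by 187 mm) begins 45 mm behind the grasp point.
Start: joints at [-1.184, 0.689, -0.195, 1.565, 0.157, 0.902, -0.215], TCP at [0.216, 0.587, 0.253] pointing down, gripper open.
Joint ranges: [-3.01, 3.01], [-0.46, 2.08], [-1.47, 1.51], [0.13, 2.56], [-1, 4.14], [0.04, 2.09], [-2.66, 2.66]. Speed limits (rad/s): [2.57, 2.57, 3.14, 3.14, 3.14, 3.14, 3.14].

INTERFACE

Orientations are given as a unit quaternion [x, y, z, w].
In Python, from plant import get_state, snapshot, camera_params, finish_job, boxes_of, silhouettes, spot_point, nose_length gives the robot as it stands.
- The arm moves only by the tool apply_moves, never from a script. Its arguments are lists of equal length, an entry for each row: "delta_pos": the shift along the tool's x, y, z in cm, a list of three; "yaw": the turn about the tool's x in rad; "gripper": the opening in per cent of the stroke, from 0 (shut) to 100 (fully open). A call has 1 to 10 rows; each row is the pose to reach, as a shift and turn from the pose measured when the call began, along the tool's axes at that moment; what a row does not reach only later rows make up. A row lasts 1/12 s, in which the tool goes at most 41.7 mm and 7.16 degrees, less where a joint would pass 70% of its speed; a pose out of reach is approached as far as the arm can. A call with a gripper value outside its range is refused whole. The fingers move at their own pace and stop on an object; "force" is the grip in N (left out, the last holds). Time passes only in rows, so rows that repeat a pose let the fingers close. It gives the time, the measured TCP pose, the force and the opening at its end, in the units of the state.
- get_state(): the state, without advancing time (a new reading comes with each control period).
- snapshot(name): name is "scene" or "top" or "wrist"; returns the picture (480x640x3 uint8, red, green, blue); there is no depth.
- camera_params(name): a dict with "fovy" (degrees; the focal length in pixels is half the picture's height over the tangent of half this angle, whatever the lens; pixels are square), "cx", "cy" (the principal point, pixels), "dist" ([k1, k2, p1, p2, k3] as OpenCV has them; the pictures are not rectified), "position" and "orientation" of the camera in the world. Camera axes: x right, y down, z forward; pixel columns grow to the right and rows downward; lengths in m; the calibration is good to about 2 mm. A picture is of the moment at which its call begins: read the wrist's pose just before it. camera_params takes no time and is no camera call; for the wrist camera it gives the pose at the moment of the call.
- finish_job(): hands the job in, once; it reports no verdict.
Trained networks look in the newest picture that a camera, given by its name, has taken for a name from the list of things; names that differ only in an ending like _2 or _b are one class to them, and where a whole thing is asked for, a point or a joint stands for the part that bears it (a point fixed in the world has none). Each returns a list of dicts, best first, with "score" (0 to 1); they miss things now and then, are a little off and sometimes report something else, mostly with a low value. They report only what shows in the picture. A call takes as long as a camera call. They do not tell look-alikes from the thing itself.
- boxes_of(thing, camera): "bbox" ([left, top, width, height] in pixels, round what is visible of it).
- silhouettes(thing, camera): "mask" (480x640 bool, what is visible of it) and "bbox" ([left, top, width, height] in pixels, round what is visible of it).
- spot_point(thing, camera): "pixel" ([column, row] in pixels: a listed point, or the origin of a listed thing).
The state is a dict: "clock": time; "q": joint angles; "qd": joint speeds; "joint_torque": joint torques, N m; "tool_pos": TCP position; "eef_rot": TCP orientation; "contact_force": force on the tool from outside, world axes, zero at the start; "moment": the same for the moment, N m; "opening": opening from 0.0 (shut) to 1.0 (fully open).
Only numpy, scipy, OpenCV 4.12 (cv2) and the standard library are available. Lean on these libraries where they do the work, as an engineer would, in place of code of your own. Each camera call takes 0.05 s, during which the arm holds its last target.

TASK

Stop the blower first, by pressing its wide stop key fully down. Then swap the clover candle and the ribbed candle on their cork trivets, parking one on the empty trivet meanwhile and standing each upright in the middle of its trivet, and stand every waiting shell candle on its foot on the slatted rack, wholly on it; when all is in place, start the blower again with the narrow key (left, middle or right) for the trivet on which the clover candle now stands. Leave the tools and bottle on the table as they are.

Things in the scene. Friction and masses are not known exactly. Their poses are not given: they have to be found in the camera images.
- clover_center (a point): centre, half-way up, of the smooth four-lobed (clover) pillar candle: wax 63 mm across opposite lobes (lobes along this point's x and y axes), 135 mm high, a 13 mm wick stub on top, 0.39 kg; z axis up through the candle
- clover_candle: the same clover candle; origin under its foot, about 8 mm off its axis
- ribbed_center (a point): centre, half-way up, of the round ribbed pillar candle: wax 66 mm diameter, 95 mm high, a 14 mm wick stub on top, 0.29 kg; z axis up
- ribbed_candle: the same ribbed candle; origin under its foot, about 7 mm off its axis
- trivet_a_top (a point): centre of the top of the trivet the clover candle stands on at the start. The three trivets are alike: fixed round cork discs, 110 mm diameter, 12 mm thick; the three stand in a row from left (+y) to right, about 120 mm apart, and which of them is left, middle or right varies
- trivet_b_top (a point): centre of the top of the trivet the ribbed candle stands on at the start. The three trivets are alike: fixed round cork discs, 110 mm diameter, 12 mm thick; the three stand in a row from left (+y) to right, about 120 mm apart, and which of them is left, middle or right varies
- trivet_c_top (a point): centre of the top of the trivet that is empty at the start. The three trivets are alike: fixed round cork discs, 110 mm diameter, 12 mm thick; the three stand in a row from left (+y) to right, about 120 mm apart, and which of them is left, middle or right varies
- rack_top (a point): centre of the top of the fixed slatted wooden rack: 130 mm along this point's x, 280 mm along its y, top 30 mm above the table; treat the top as flat and solid
- shell_1_center (a point): centre, half-way up, of a small scallop-shell candle (one of one to three present; missing ones read None): 50 to 52 mm along its x (grasp it across this way), 76 to 78 mm along its y, 34 mm high with a 11 mm wick stub on top, flat foot, 0.06 kg; z axis up
- shell_2_center (a point): centre, half-way up, of a small scallop-shell candle (one of one to three present; missing ones read None): 50 to 52 mm along its x (grasp it across this way), 76 to 78 mm along its y, 34 mm high with a 11 mm wick stub on top, flat foot, 0.06 kg; z axis up
- shell_3_center (a point): centre, half-way up, of a small scallop-shell candle (one of one to three present; missing ones read None): 50 to 52 mm along its x (grasp it across this way), 76 to 78 mm along its y, 34 mm high with a 11 mm wick stub on top, flat foot, 0.06 kg; z axis up
- key_a (a joint): left-hand narrow key of the blower (robot's left, +y): sends the air to the left-hand trivet. Value 0 is up, 0.012 m is fully down. The four keys are interlocked: exactly one is down at rest; pressing another past half its stroke makes it snap down and the one that was down pop up. It needs only a few newtons; fully down it stops hard
- key_a_top (a point): centre of the top face of that key (24 mm across the bank, 48 mm front to back); moves straight down 12 mm with the key; at rest up it is 74 mm above the table, down 62 mm. x axis = from the front of the blower to its back, y axis = along the bank
- key_b (a joint): middle narrow key: sends the air to the middle trivet; it is the one down at the start. Value 0 is fully down, -0.012 m is up. The four keys are interlocked: exactly one is down at rest; pressing another past half its stroke makes it snap down and the one that was down pop up. It needs only a few newtons; fully down it stops hard
- key_b_top (a point): centre of the top face of that key (24 mm across the bank, 48 mm front to back); moves straight down 12 mm with the key; at rest up it is 74 mm above the table, down 62 mm. x axis = from the front of the blower to its back, y axis = along the bank
- key_c (a joint): right-hand narrow key, next to the wide key: sends the air to the right-hand trivet. Value 0 is up, 0.012 m is fully down. The four keys are interlocked: exactly one is down at rest; pressing another past half its stroke makes it snap down and the one that was down pop up. It needs only a few newtons; fully down it stops hard
- key_c_top (a point): centre of the top face of that key (24 mm across the bank, 48 mm front to back); moves straight down 12 mm with the key; at rest up it is 74 mm above the table, down 62 mm. x axis = from the front of the blower to its back, y axis = along the bank
- key_stop (a joint): the wide key at the right-hand end of the bank as the robot sees it; the stop key. Value 0 is up, 0.012 m is fully down. The four keys are interlocked: exactly one is down at rest; pressing another past half its stroke makes it snap down and the one that was down pop up. It needs only a few newtons; fully down it stops hard
- key_stop_top (a point): centre of the top face of that key (42 mm across the bank, 48 mm front to back); moves straight down 12 mm with the key; at rest up it is 74 mm above the table, down 62 mm. x axis = from the front of the blower to its back, y axis = along the bank
- blower: fixed white desk blower, 340 x 190 mm base 50 mm high, origin under the base centre (10 mm in front of it); x axis from its front (keys, towards the robot) to its back. The four keys stand in a row along y, centred 122 mm in front of the origin, 12 mm or more apart; the round fan drum (140 mm diameter, 198 mm high in all) stands 15 to 155 mm behind the origin
- dropper_bottle_center (a point): an amber dropper bottle, 36 mm diameter, 105 mm high, not part of the job: its middle
- seal_stamp_center (a point): a brass seal stamp with a dark turned handle, 28 mm diameter, 82 mm high, not part of the job: its middle
- spool_center (a point): a spool of wick, 52 mm diameter, 36 mm high, not part of the job: its middle
- probe_center (a point): a dial probe thermometer lying flat, 172 mm long, 11 mm high, not part of the job: its middle
Not all that is in view belongs to the job. What is shaped like the part that bears trivet_a_top but black is not meant.

How it is judged:
On the way, in this order (a step that is already met when the one before it is completed fails the run):
1. the stop key is down and the narrow keys are up, before any candle has been moved (value of joint key_stop above 0.009 m and value of joint each of key_a, key_c below 0.003 m and value of joint key_b below -0.009 m and distance of each of clover_center, ribbed_center from where it was at the start of the episode below 0.02 m and height (world z) of each of shell_1_center, shell_2_center, shell_3_center below 0.035 m), for 0.2 s.
2. one of the two tall candles stands on the trivet that was empty (value of joint key_stop above 0.009 m and ((horizontal distance between clover_center and trivet_c_top below 0.02 m and height (world z) of clover_center between 0.0735 and 0.0855 m and angle between clover_center's own z axis and vertical below 0.1 rad and linear speed of clover_candle below 0.03 m/s) or (horizontal distance between ribbed_center and trivet_c_top below 0.02 m and height (world z) of ribbed_center between 0.0535 and 0.0655 m and angle between ribbed_center's own z axis and vertical below 0.1 rad and linear speed of ribbed_candle below 0.03 m/s))), for 0.2 s.
3. the two candles have changed places and every shell candle stands on the rack, the stop key still down (value of joint key_stop above 0.009 m and horizontal distance between clover_center and trivet_b_top below 0.02 m and height (world z) of clover_center between 0.0735 and 0.0855 m and angle between each of clover_center, ribbed_center's own z axis and vertical below 0.1 rad and horizontal distance between ribbed_center and trivet_a_top below 0.02 m and height (world z) of ribbed_center between 0.0535 and 0.0655 m and x of shell_1_center in the frame of rack_top between -0.045 and 0.045 m and y of shell_1_center in the frame of rack_top between -0.12 and 0.12 m and height (world z) of shell_1_center between 0.041 and 0.054 m and angle between each of shell_1_center, shell_2_center, shell_3_center's own z axis and vertical below 0.15 rad and x of shell_2_center in the frame of rack_top between -0.045 and 0.045 m and y of shell_2_center in the frame of rack_top between -0.12 and 0.12 m and height (world z) of shell_2_center between 0.041 and 0.054 m and x of shell_3_center in the frame of rack_top between -0.045 and 0.045 m and y of shell_3_center in the frame of rack_top between -0.12 and 0.12 m and height (world z) of shell_3_center between 0.041 and 0.054 m and linear speed of each of clover_candle, ribbed_candle below 0.02 m/s), for 0.2 s.
At the end, for the whole second after the job is handed in: clover and ribbed candle upright on each other's first trivets, within 20 mm of centre; every shell candle on its foot on the rack, centre 20 mm inside its edges; the narrow key for the clover's trivet within 3 mm of fully down, other keys up; at rest (horizontal distance between clover_center and trivet_b_top below 0.02 m and height (world z) of clover_center between 0.0735 and 0.0855 m and angle between each of clover_center, ribbed_center's own z axis and vertical below 0.1 rad and horizontal distance between ribbed_center and trivet_a_top below 0.02 m and height (world z) of ribbed_center between 0.0535 and 0.0655 m and x of shell_1_center in the frame of rack_top between -0.045 and 0.045 m and y of shell_1_center in the frame of rack_top between -0.12 and 0.12 m and height (world z) of shell_1_center between 0.041 and 0.054 m and angle between each of shell_1_center, shell_2_center, shell_3_center's own z axis and vertical below 0.15 rad and x of shell_2_center in the frame of rack_top between -0.045 and 0.045 m and y of shell_2_center in the frame of rack_top between -0.12 and 0.12 m and height (world z) of shell_2_center between 0.041 and 0.054 m and x of shell_3_center in the frame of rack_top between -0.045 and 0.045 m and y of shell_3_center in the frame of rack_top between -0.12 and 0.12 m and height (world z) of shell_3_center between 0.041 and 0.054 m and linear speed of each of clover_candle, ribbed_candle below 0.02 m/s and value of joint key_stop below 0.003 m and ((world y of trivet_b_top between 0.09 and 0.5 m and value of joint key_a above 0.009 m and value of joint key_b below -0.009 m and value of joint key_c below 0.003 m) or (world y of trivet_b_top between -0.03 and 0.09 m and value of joint key_b above -0.003 m and value of joint each of key_a, key_c below 0.003 m) or (world y of trivet_b_top between -0.5 and -0.03 m and value of joint key_c above 0.009 m and value of joint key_a below 0.003 m and value of joint key_b below -0.009 m))); the robot touches nothing.
It fails at once if a tall candle is knocked over (angle between any of clover_center, ribbed_center's own z axis and vertical above 0.7 rad).
It fails at once if the bottle, stamp, spool or thermometer is moved by more than 40 mm (distance of any of dropper_bottle_center, seal_stamp_center, spool_center, probe_center from where it was at the start of the episode above 0.04 m).
Of shell_1, shell_2, shell_3 only 1 to 3 are there at a start; the rules pass over those that are not, and their reading is None.
At some moment in a run one of shell_1, shell_2, shell_3 may be knocked a few centimetres aside while the robot is not near it.
It also fails if it takes over 210 s, if anything falls off the work surface, if the arm or the gripper's body presses on something with over 40 N, if the wrist force passes 120 N, or if a joint passes its speed limit or range.

## Working session

There is one attempt and no reset: what is moved stays moved. The work goes in short steps, Python scripts to look and compute and a tool call to move; the robot and the scene stay as the last step left them, time stands still between calls to the robot, and variables do not carry over. Pictures are saved under pics/ and viewed, and the job is handed in when it is done.

Besides the shell and the picture viewer there is one more tool, called after "Request:" as name(argument=value, ...) on one line, values as JSON. apply_moves: Moves the arm, as the interface text tells. Its arguments: {"type":"object","properties":{"delta_pos":{"type":"array"},"yaw":{"type":"array"},"gripper":{"type":"array"},"force":{"type":"number"}},"required":["delta_pos","yaw","gripper"]}

```bash
ls; mkdir -p pics
python3 - <<'E'
from plant import *
import cv2
s=get_state()
for k,v in s.items(): print(k,v)
for c in ["scene","top","wrist"]:
    im=snapshot(c); cv2.imwrite(f"pics/{c}0.png",im[:,:,::-1]); print(c,camera_params(c))
print(nose_length)
E
```

```text
pics
clock 0.0
q [-1.18422072  0.68999131 -0.19453025  1.56638478  0.15730836  0.90248767
 -0.21510739]
qd [ 0.00056656 -0.00016228  0.00148857  0.00058159 -0.00067801  0.00283022
 -0.00022916]
joint_torque [ 7.13092759e-04 -5.27567053e+01 -1.26734544e+00 -1.53426379e+01
 -5.27987466e-02  6.50650560e-03  1.67396320e-04]
tool_pos [0.21576224 0.58590761 0.25189499]
eef_rot [ 0.12338456  0.69621134 -0.1247044   0.696071  ]
contact_force [-0.06826025  0.28652827 -0.11472064]
moment [-0.02287829  0.01226271  0.07109694]
opening 1.001993154462738
scene {'fovy': 42.875879062312414, 'cx': 314.9625695395894, 'cy': 241.95969779093394, 'dist': array([-0.0133632,  0.       ,  0.       ,  0.       ,  0.       ]), 'position': array([-0.163663  , -0.61713709,  1.11110522]), 'orientation': array([ 0.84273778, -0.39375408,  0.14993403, -0.33506797])}
top {'fovy': 51.993187410247, 'cx': 314.67295765209394, 'cy': 238.9575227352353, 'dist': array([-0.09313458,  0.        ,  0.        ,  0.        ,  0.        ]), 'position': array([0.26231515, 0.01615509, 1.51469349]), 'orientation': array([-0.67806998,  0.72820606, -0.07256431,  0.06834807])}
wrist {'fovy': 63.86087190039152, 'cx': 319.0057738857777, 'cy': 239.9228021816998, 'dist': array([-0.07908797,  0.        ,  0.        ,  0.        ,  0.        ]), 'position': array([0.13825286, 0.61400722, 0.38459217]), 'orientation': array([0.80933804, 0.56513491, 0.09153892, 0.13120628])}
0.014
```

View pics/scene0.png

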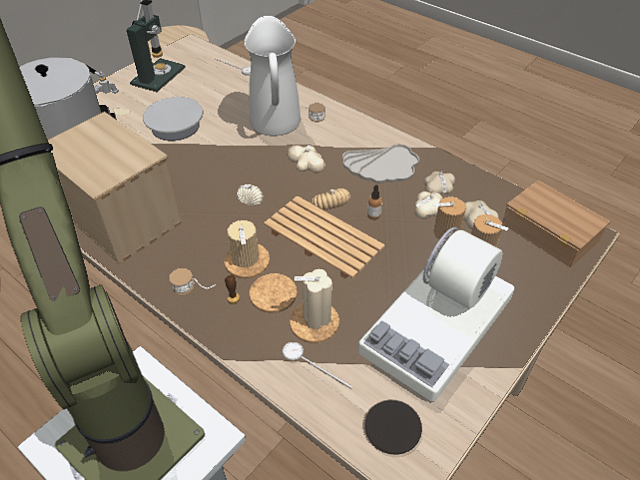

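View pics/top0.png

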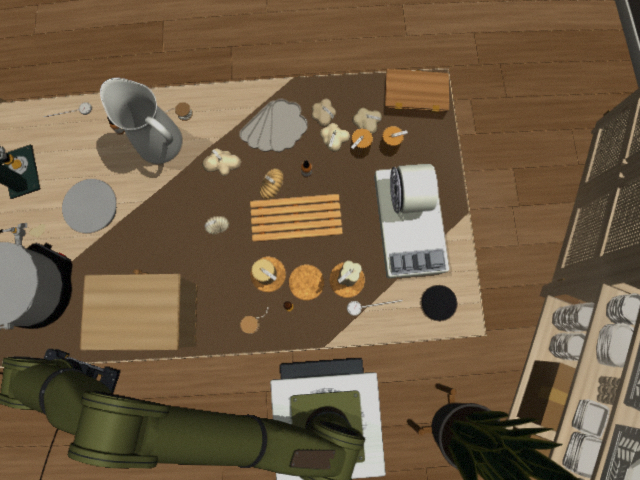

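View pics/wrist0.png

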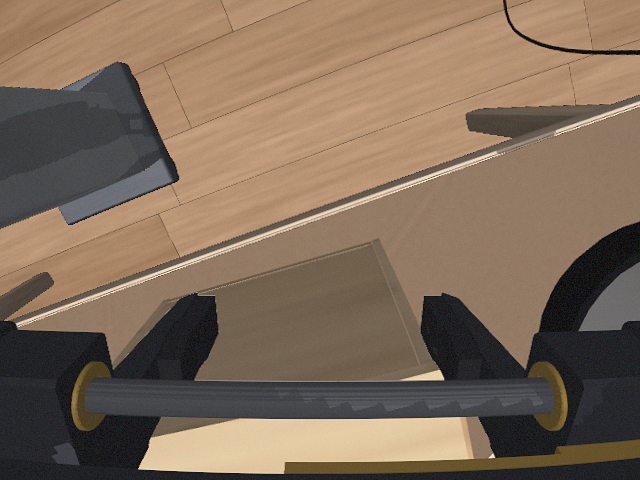

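```bash
cat > h.py <<'E'
from plant import *
import numpy as np, cv2
from scipy.spatial.transform import Rotation as R
def cam(n,p=None):
    p=p or camera_params(n); f=240/np.tan(np.radians(p['fovy'])/2)
    K=np.array([[f,0,p['cx']],[0,f,p['cy']],[0,0,1]])
    return K,np.array(p['dist']),np.array(p['position']),R.from_quat(p['orientation']).as_matrix()
def ray(n,px,p=None):
    K,d,t,Rm=cam(n,p)
    u=cv2.undistortPoints(np.array([[px]],float),K,d)[0,0]
    return t,Rm@np.array([u[0],u[1],1])
def at_z(n,px,z,p=None):
    t,r=ray(n,px,p); return t+r*(z-t[2])/r[2]
def proj(n,X,p=None):
    K,d,t,Rm=cam(n,p)
    rv=cv2.Rodrigues(Rm.T)[0]
    return cv2.projectPoints(np.atleast_2d(np.array(X,float)),rv,-Rm.T@t,K,d)[0][:,0]
def tri(obs):
    A=np.zeros((3,3));b=np.zeros(3)
    for n,px in obs:
        t,r=ray(n,px); r=r/np.linalg.norm(r); M=np.eye(3)-np.outer(r,r);A+=M;b+=M@t
    return np.linalg.solve(A,b)
def shot(c,name,crop=None,scale=1):
    im=snapshot(c)[:,:,::-1].copy()
    if crop: x,y,w,h=crop; im=im[y:y+h,x:x+w]
    if scale!=1: im=cv2.resize(im,None,fx=scale,fy=scale,interpolation=cv2.INTER_CUBIC)
    cv2.imwrite('pics/'+name+'.png',im)
def delta(target,quat=None,st=None):
    "shift in tool axes cm"
    s=st or get_state(); Rm=R.from_quat(s['eef_rot']).as_matrix()
    return Rm.T@(np.array(target)-s['tool_pos'])*100
E
python3 - <<'E'
from h import *
H=dict(clover_center=.0795,ribbed_center=.0595,trivet_a_top=.012,rack_top=.03,shell_1_center=.017,key_a_top=.074,key_b_top=.062,key_c_top=.074,key_stop_top=.074,blower=0,dropper_bottle_center=.0525,seal_stamp_center=.041,spool_center=.018,probe_center=.0055)
for c in ["top","scene"]:
    shot(c,c+"z1",(200,120,300,220) if c=="top" else (160,130,400,270),2)
    for k,z in H.items():
        for d in spot_point(k,c)[:4 if ('triv' in k or 'shell' in k or 'key' in k) else 2]:
            print(c,k,round(d['score'],2),np.round(d['pixel'],1),np.round(at_z(c,d['pixel'],z),3))
E
```

```text
top clover_center 0.62 [350.2 271.9] [ 0.446 -0.1    0.079]
top clover_center 0.41 [303.9 281.2] [0.429 0.038 0.079]
top ribbed_center 0.65 [435.9 260. ] [ 0.466 -0.362  0.06 ]
top ribbed_center 0.64 [263.2 271.4] [0.469 0.157 0.06 ]
top trivet_a_top 0.68 [347.3 277.9] [ 0.437 -0.095  0.012]
top trivet_a_top 0.63 [374.9 305.9] [ 0.346 -0.172  0.012]
top trivet_a_top 0.6 [442.4 300.3] [ 0.347 -0.38   0.012]
top rack_top 0.7 [346.1 279.4] [ 0.431 -0.09   0.03 ]
top rack_top 0.63 [296.3 216.3] [0.638 0.048 0.03 ]
top key_a_top 0.61 [398.3 259.1] [ 0.475 -0.246  0.074]
top key_b_top 0.65 [406.8 261.8] [ 0.466 -0.273  0.062]
top key_c_top 0.6 [424.8 261.5] [ 0.462 -0.325  0.074]
top key_c_top 0.25 [411.6 227.8] [ 0.567 -0.296  0.074]
top key_stop_top 0.76 [436.  260.4] [ 0.463 -0.359  0.074]
top key_stop_top 0.44 [349.9 281.2] [ 0.42  -0.097  0.074]
top blower 0.78 [409.7 225.3] [ 0.591 -0.307  0.   ]
top blower 0.58 [374.5 301.7] [ 0.359 -0.173  0.   ]
top dropper_bottle_center 0.72 [305.2 163.8] [0.8   0.009 0.052]
top seal_stamp_center 0.5 [283.6 304.3] [0.368 0.103 0.041]
top spool_ce
[... 654 characters left out ...]
_a_top 0.31 [391.6 341.4] [ 0.459 -0.279  0.074]
scene key_b_top 0.65 [391.9 342.7] [ 0.464 -0.277  0.062]
scene key_c_top 0.84 [408.6 349.7] [ 0.464 -0.316  0.074]
scene key_c_top 0.47 [249.7 195.5] [0.587 0.246 0.074]
scene key_stop_top 0.71 [431.  359.8] [ 0.473 -0.363  0.074]
scene blower 0.93 [432.5 329.6] [ 0.585 -0.306  0.   ]
scene blower 0.57 [431.2 360.9] [ 0.516 -0.347  0.   ]
scene dropper_bottle_center 0.68 [371.9 204.6] [0.774 0.003 0.052]
scene seal_stamp_center 0.75 [232.2 288.7] [0.365 0.088 0.041]
scene spool_center 0.92 [193.  281.4] [0.334 0.188 0.018]
scene probe_center 0.68 [319.7 363.9] [ 0.358 -0.173  0.006]
scene probe_center 0.63 [431.2 362.5] [ 0.51  -0.35   0.006]
```

View pics/topz1.png

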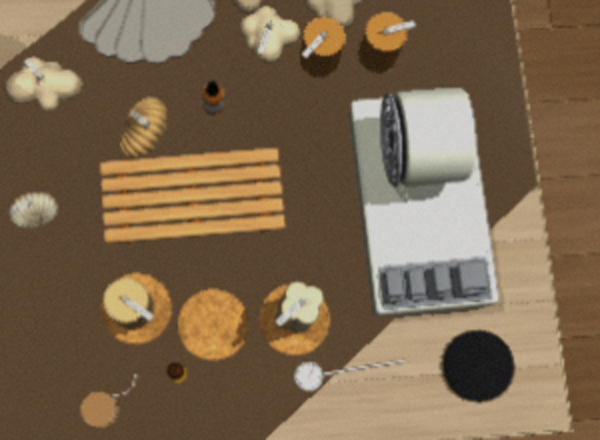

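View pics/scenez1.png

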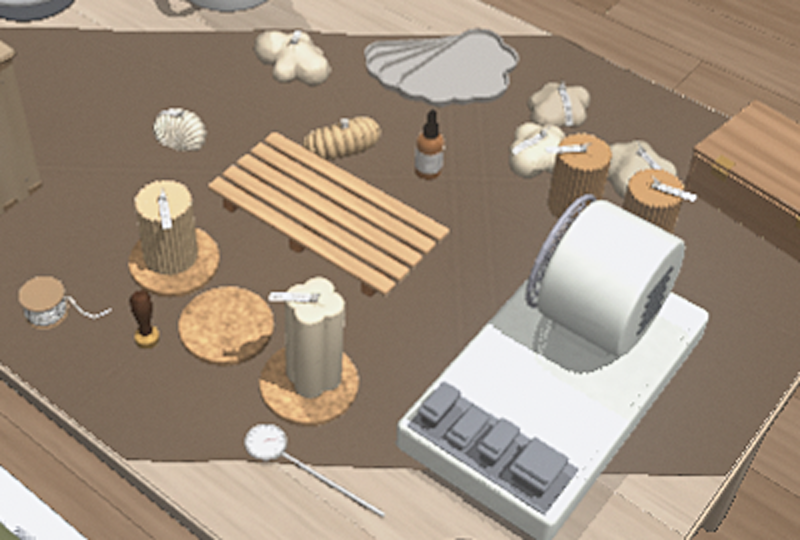

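```bash
cat >> h.py <<'E'
def jaw(s=None):
    s=s or get_state(); Rm=R.from_quat(s['eef_rot']).as_matrix(); y=Rm[:,1]
    return np.arctan2(y[1],y[0])
def plan(pts,psi=None,s=None):
    """pts list of world targets; psi jaw dir angle (mod pi)"""
    s=s or get_state(); Rm=R.from_quat(s['eef_rot']).as_matrix()
    for p in pts: print('  delta',np.round(Rm.T@(np.array(p)-s['tool_pos'])*100,1).tolist())
    if psi is not None:
        d=(psi-jaw(s)+np.pi/2)%np.pi-np.pi/2
        print('  yaw',round(-d,3),'or',round(-d+np.pi,2),round(-d-np.pi,2))
def st():
    s=get_state(); print('t',round(s['clock'],2),'pos',np.round(s['tool_pos'],4),'jaw',round(jaw(s),3),'F',np.round(s['contact_force'],1),'op',round(s['opening'],3),'q',np.round(s['q'],2),'xax',np.round(R.from_quat(s['eef_rot']).as_matrix()[:,0],3))
E
python3 - <<'E'
from h import *
st()
plan([(.36,.55,.3),(.45,.45,.3),(.52,.2,.3),(.52,-.1,.3),(.465,-.361,.2)],np.pi/2)
E
```

```text
t 1.65 pos [0.2159 0.5865 0.2527] jaw 1.218 F [-0.3  0.4  0.4] op 0.999 q [-1.18  0.69 -0.19  1.57  0.16  0.9  -0.22] xax [-0.  0. -1.]
  delta [-4.7, 1.5, 14.8]
  delta [-4.7, -4.7, 26.7]
  delta [-4.7, -25.8, 41.9]
  delta [-4.7, -53.9, 52.3]
  delta [5.3, -80.3, 56.1]
  yaw -0.353 or 2.79 -3.49
```

Request:
apply_moves(delta_pos=[[-4.7, 1.5, 14.8], [-4.7, 1.5, 14.8], [-4.7, 1.5, 14.8], [-4.7, 1.5, 14.8], [-4.7, -4.7, 26.7], [-4.7, -4.7, 26.7], [-4.7, -4.7, 26.7], [-4.7, -4.7, 26.7], [-4.7, -15, 34], [-4.7, -15, 34]], yaw=[0, 0, 0, 0, 0, 0, 0, 0, 0, 0], gripper=[100, 100, 100, 100, 100, 100, 100, 100, 100, 100])

```text
clock: 2.48
tool_pos: [0.4717, 0.3701, 0.2995]
eef_rot: [0.124, 0.697, -0.123, 0.696]
contact_force: [-0.3, -0.5, -0.2]
opening: 0.997
```

Run:
```python
from h import *
st()
plan([(.52,.2,.3),(.5,.3,.3),(.52,-.1,.3),(.465,-.361,.2)],np.pi/2)
shot('wrist','w1')
```

```text
t 2.48 pos [0.4717 0.3701 0.2995] jaw 1.221 F [-0.3 -0.5 -0.2] op 0.997 q [-0.61  0.6  -0.23  1.59  0.16  0.97  0.33] xax [-0.     0.002 -1.   ]
  delta [-0.1, -14.3, 10.4]
  delta [-0.1, -5.6, 5.1]
  delta [-0.1, -42.5, 20.7]
  delta [9.8, -68.9, 24.5]
  yaw -0.35 or 2.79 -3.49
```

View pics/w1.png

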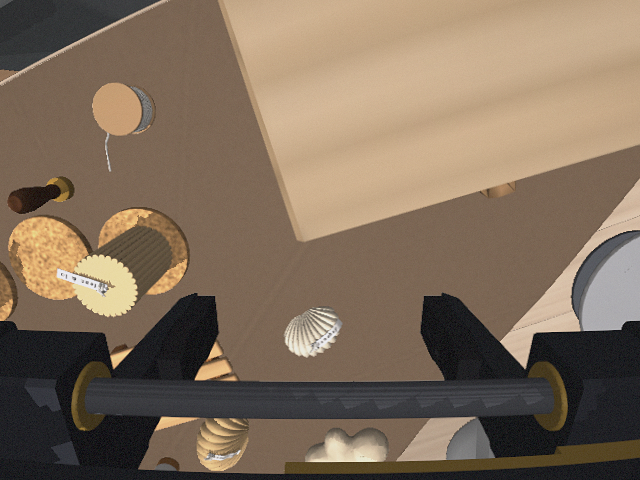

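Request:
apply_moves(delta_pos=[[0, -14, 10.4], [0, -14, 10.4], [0, -14, 10.4], [0, -14, 10.4], [0, -14, 10.4], [0, -42, 20], [0, -42, 20], [0, -42, 20], [0, -42, 20], [0, -42, 20]], yaw=[0, 0, -0.1, -0.2, -0.3, -0.35, -0.35, -0.35, -0.35, -0.35], gripper=[100, 100, 100, 100, 50, 0, 0, 0, 0, 0])

```text
clock: 3.37
tool_pos: [0.5169, -0.0206, 0.3036]
eef_rot: [0.001, 0.706, -0.009, 0.708]
contact_force: [0.7, -0.0, -0.3]
opening: 0.571
```

Run:
```python
from h import *
st()
plan([(.465,-.361,.2)],np.pi/2)
shot('wrist','w2')
```

```text
t 3.37 pos [ 0.5169 -0.0206  0.3036] jaw 1.557 F [ 0.7 -0.  -0.3] op 0.571 q [ 0.17  0.49 -0.34  1.82  0.23  0.87  1.27] xax [ 0.003 -0.01  -1.   ]
  delta [10.7, -34.0, -4.8]
  yaw -0.014 or 3.13 -3.16
```

View pics/w2.png

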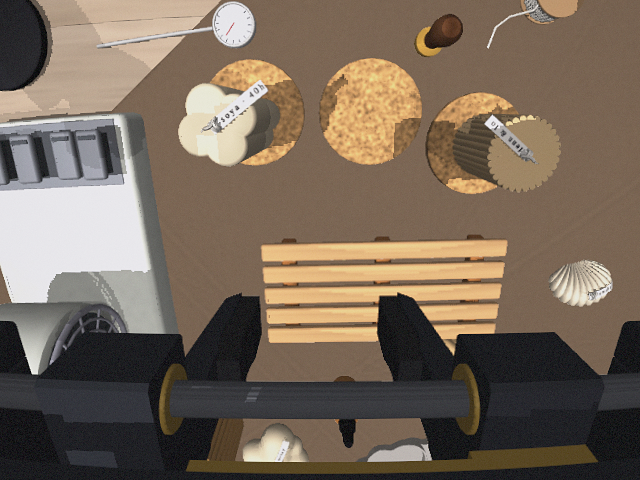

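Request:
apply_moves(delta_pos=[[0, -34, -4.8], [0, -34, -4.8], [0, -34, -4.8], [0, -34, -4.8], [0, -34, -4.8], [0, -34, -4.8], [0, -34, -4.8], [0, -34, -4.8], [0, -34, -4.8], [8, -34, -4.8]], yaw=[0, 0, 0, 0, 0, 0, 0, 0, 0, 0], gripper=[0, 0, 0, 0, 0, 0, 0, 0, 0, 0])

```text
clock: 4.25
tool_pos: [0.4605, -0.382, 0.274]
eef_rot: [0.002, 0.702, -0.025, 0.711]
contact_force: [1.2, -1.2, 0.1]
opening: 0.002
```

Run:
```python
from h import *
st()
plan([(.465,-.361,.1)],np.pi/2)
shot('wrist','w3')
for k in ['key_stop_top','key_c_top','key_b_top','key_a_top']:
    for d in spot_point(k,'wrist')[:2]: print(k,round(d['score'],2),np.round(d['pixel']),np.round(at_z('wrist',d['pixel'],.074),3))
```

```text
t 4.25 pos [ 0.4605 -0.382   0.274 ] jaw 1.531 F [ 1.2 -1.2  0.1] op 0.002 q [ 0.78  0.62 -0.31  1.65  0.26  0.88  1.9 ] xax [ 0.012 -0.033 -0.999]
  delta [17.3, 2.7, 0.1]
  yaw -0.039 or 3.1 -3.18
key_stop_top 0.74 [355. 218.] [ 0.459 -0.343  0.074]
key_c_top 0.6 [404. 215.] [ 0.46  -0.3    0.074]
key_b_top 0.7 [441. 206.] [ 0.456 -0.268  0.074]
key_a_top 0.95 [485. 210.] [ 0.462 -0.228  0.074]
```

View pics/w3.png

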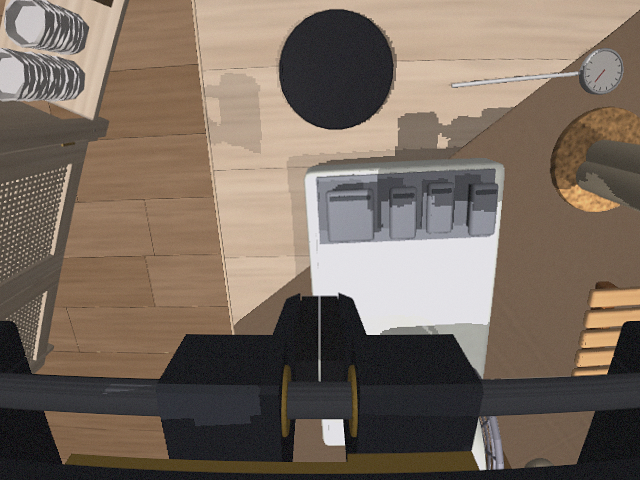

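Request:
apply_moves(delta_pos=[[6, 2, 0], [6, 2, 0], [6, 2, 0], [6, 2, 0], [6, 2, 0]], yaw=[0, 0, 0, 0, 0], gripper=[0, 0, 0, 0, 0])

```text
clock: 4.92
tool_pos: [0.462, -0.3523, 0.2109]
eef_rot: [0.001, 0.705, -0.016, 0.709]
contact_force: [0.2, -0.7, 1.0]
opening: 0.004
```

Run:
```python
from h import *
st()
shot('wrist','w4')
for k in ['key_stop_top','key_c_top','key_b_top','key_a_top']:
    for d in spot_point(k,'wrist')[:2]: print(k,round(d['score'],2),np.round(d['pixel']),np.round(at_z('wrist',d['pixel'],.062 if 'b_' in k else .074),3))
st()
plan([(.465,-.361,.1)],np.pi/2)
```

```text
t 4.92 pos [ 0.462  -0.3523  0.2109] jaw 1.545 F [ 0.2 -0.7  1. ] op 0.004 q [ 0.73  0.69 -0.29  1.76  0.3   0.73  1.83] xax [ 0.004 -0.021 -1.   ]
key_stop_top 0.59 [622. 180.] [ 0.427 -0.134  0.074]
key_stop_top 0.56 [314. 239.] [ 0.469 -0.36   0.074]
key_c_top 0.74 [378. 236.] [ 0.467 -0.313  0.074]
key_c_top 0.25 [472. 234.] [ 0.466 -0.243  0.074]
key_b_top 0.64 [419. 230.] [ 0.466 -0.28   0.062]
key_a_top 0.83 [474. 234.] [ 0.466 -0.241  0.074]
key_a_top 0.52 [540.  80.] [ 0.359 -0.206  0.074]
t 5.17 pos [ 0.4608 -0.3524  0.2098] jaw 1.544 F [ 0.2  0.5 -0.2] op 0.006 q [ 0.73  0.69 -0.29  1.76  0.3   0.73  1.83] xax [ 0.003 -0.02  -1.   ]
  delta [11.0, -0.6, 0.4]
  yaw -0.027 or 3.11 -3.17
```

View pics/w4.png

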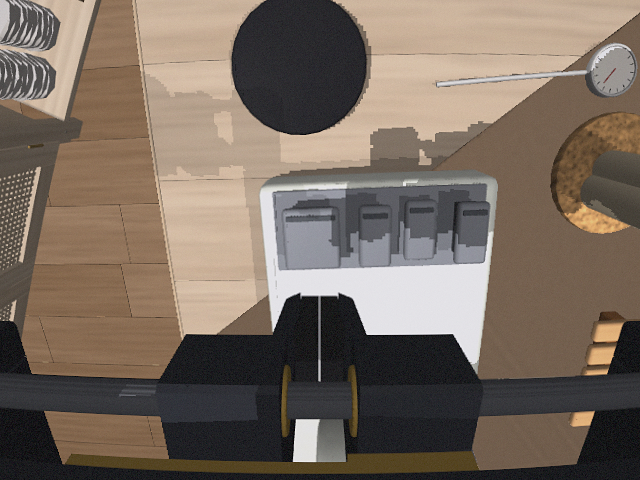

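Request:
apply_moves(delta_pos=[[11, -0.5, 0.4], [11, -0.5, 0.4], [11, -0.5, 0.4], [11, -0.5, 0.4], [12, -0.5, 0.4], [12.8, -0.5, 0.4], [13.4, -0.5, 0.4], [13.4, -0.5, 0.4], [13.4, -0.5, 0.4], [13.4, -0.5, 0.4]], yaw=[0, 0, 0, 0, 0, 0, 0, 0, 0, 0], gripper=[0, 0, 0, 0, 0, 0, 0, 0, 0, 0])

```text
clock: 6.0
tool_pos: [0.4656, -0.3606, 0.0767]
eef_rot: [0.002, 0.705, -0.017, 0.709]
contact_force: [0.0, 0.6, 0.2]
opening: 0.007
```

Run:
```python
from h import *
st()
```

```text
t 6.0 pos [ 0.4656 -0.3606  0.0767] jaw 1.544 F [0.  0.6 0.2] op 0.007 q [ 0.69  0.89 -0.2   1.81  0.39  0.46  1.76] xax [ 0.004 -0.021 -1.   ]
```

Request:
apply_moves(delta_pos=[[-14, 0, 0], [-14, 0, 0], [-14, 0, 0], [-14, 0, 0], [-14, 0, 0], [-14, 0, 0]], yaw=[0, 0, 0, 0, 0, 0], gripper=[0, 0, 0, 0, 0, 0])

```text
clock: 6.5
tool_pos: [0.4652, -0.358, 0.2179]
eef_rot: [0.002, 0.705, -0.018, 0.709]
contact_force: [-0.5, 0.2, -0.2]
opening: 0.001
```

Run:
```python
from h import *
st()
shot('wrist','w5',(220,120,320,200),2)
for n in ['stop','c','b','a']:
    k=f'key_{n}_top'
    for d in spot_point(k,'wrist')[:2]: print(k,round(d['score'],2),np.round(d['pixel']),np.round(at_z('wrist',d['pixel'],.062 if 's' in n else .074),3))
```

```text
t 6.5 pos [ 0.4652 -0.358   0.2179] jaw 1.544 F [-0.5  0.2 -0.2] op 0.001 q [ 0.74  0.68 -0.3   1.74  0.3   0.75  1.84] xax [ 0.006 -0.023 -1.   ]
key_stop_top 0.65 [324. 227.] [ 0.467 -0.357  0.062]
key_b_top 0.83 [433. 226.] [ 0.463 -0.276  0.074]
key_a_top 0.77 [481. 229.] [ 0.467 -0.239  0.074]
key_a_top 0.38 [381. 227.] [ 0.464 -0.314  0.074]
```

View pics/w5.png

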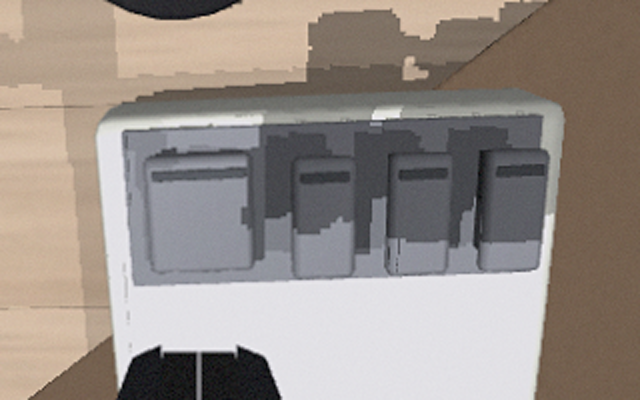

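Run:
```python
from h import *
plan([(.50,-.2,.32),(.5,.02,.34)],np.pi/2)
```

```text
delta [-10.8, 15.6, 3.2]
  delta [-13.2, 37.5, 2.6]
  yaw -0.027 or 3.12 -3.17
```

Request:
apply_moves(delta_pos=[[-12, 15.6, 3], [-12, 15.6, 3], [-12, 15.6, 3], [-12, 15.6, 3], [-13.2, 37.5, 2.6], [-13.2, 37.5, 2.6], [-13.2, 37.5, 2.6], [-13.2, 37.5, 2.6], [-13.2, 37.5, 2.6], [-13.2, 37.5, 2.6]], yaw=[0, 0, 0, 0, 0, 0, 0, 0, 0, 0], gripper=[100, 100, 100, 100, 100, 100, 100, 100, 100, 100])

```text
clock: 7.58
tool_pos: [0.4992, 0.0222, 0.3394]
eef_rot: [0.002, 0.707, -0.016, 0.707]
contact_force: [0.1, -0.5, 0.3]
opening: 0.738
```

Request:
apply_moves(delta_pos=[[0, 0, 0], [0, 0, 0], [0, 0, 0]], yaw=[0, 0, 0], gripper=[100, 100, 100])

```text
clock: 7.83
tool_pos: [0.4989, 0.0214, 0.3385]
eef_rot: [0.002, 0.707, -0.016, 0.707]
contact_force: [0.8, 0.0, 0.9]
opening: 0.962
```

Run:
```python
from h import *
st()
shot('wrist','w6')
H=dict(clover_center=.0795,ribbed_center=.0595,trivet_a_top=.012,rack_top=.03,shell_1_center=.017)
p=camera_params('wrist')
for k,z in H.items():
    for d in spot_point(k,'wrist')[:4]: print(k,round(d['score'],2),np.round(d['pixel']),np.round(at_z('wrist',d['pixel'],z,p),3))
```

```text
t 7.83 pos [0.4989 0.0214 0.3385] jaw 1.546 F [0.8 0.  0.9] op 0.962 q [ 0.09  0.43 -0.36  1.81  0.2   0.94  1.19] xax [-0.002 -0.02  -1.   ]
clover_center 0.97 [208. 146.] [ 0.445 -0.096  0.08 ]
rack_top 0.87 [347. 294.] [0.635 0.046 0.03 ]
rack_top 0.31 [154.  62.] [ 0.356 -0.161  0.03 ]
```

View pics/w6.png

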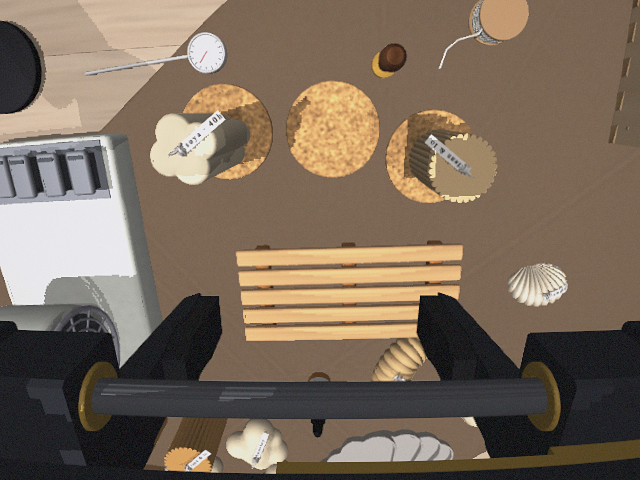

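Run:
```python
from h import *
p=camera_params('wrist')
for n,px,z in [('tr R',(226,131.5),.012),('tr M',(332.5,129.5),.012),('tr L',(433,156.5),.012),('clover top',(185,149),.147),('ribbed top',(462.5,167.5),.107),('shell',(538,285),.02),('rack TL',(237,252),.03),('rackTR',(462,246),.03),('rack BL',(247,340),.03),]:
    print(n,np.round(at_z('wrist',px,z,p),4))
# top and scene fits
import cv2
for c in ['top','scene']:
    im=snapshot(c)[:,:,::-1].copy(); cv2.imwrite(f'pics/{c}_b.png',im)
for t in [(.437,-.095),(.437,.03),(.465,.155)]:
    print(proj('top',[*t,.012]),proj('scene',[*t,.012]))
# overlay
def circ(im,c,x,y,z,r,col,pp=None):
    a=np.linspace(0,6.283,60); P=np.c_[x+r*np.cos(a),y+r*np.sin(a),0*a+z]
    q=proj(c,P,pp)
    cv2.polylines(im,[np.round(q*8).astype(int)],True,col,1,cv2.LINE_AA,3)
C={n:at_z('wrist',px,.012,p) for n,px in [('R',(226,131.5)),('M',(332.5,129.5)),('L',(433,156.5))]}
for c in ['top','scene','wrist']:
    im=cv2.imread(f'pics/{c}_b.png') if c!='wrist' else cv2.imread('pics/w6.png')
    for v in C.values(): circ(im,c,v[0],v[1],.012,.055,(255,0,0),p if c=='wrist' else None)
    v=at_z('wrist',(185,149),.147,p); circ(im,c,v[0],v[1],.147,.0315,(0,255,0),p if c=='wrist' else None)
    v=at_z('wrist',(462.5,167.5),.107,p); circ(im,c,v[0],v[1],.107,.033,(0,255,0),p if c=='wrist' else None)
    crop={'top':(220,200,170,120),'scene':(190,190,180,160),'wrist':(130,50,400,220)}[c]
    x,y,w,h=crop; im=cv2.resize(im[y:y+h,x:x+w],None,fx=2 if c=='wrist' else 4,fy=2 if c=='wrist' else 4,interpolation=cv2.INTER_CUBIC)
    cv2.imwrite(f'pics/ov_{c}.png',im[:600,:800])
```

```text
tr R [ 0.4341 -0.0924  0.012 ]
tr M [0.4356 0.0317 0.012 ]
tr L [0.4687 0.1497 0.012 ]
clover top [ 0.4419 -0.0942  0.147 ]
ribbed top [0.4686 0.1527 0.107 ]
shell [0.6351 0.298  0.02  ]
rack TL [ 0.5773 -0.0884  0.03  ]
rackTR [0.575  0.1873 0.03  ]
rack BL [ 0.7031 -0.0873  0.03  ]
[[347.3100197  277.91137156]] [[315.27108826 318.76251228]]
[[306.67106191 280.81635684]] [[273.63033646 290.35677686]]
[[265.50122406 274.61729626]] [[243.46033381 257.35896047]]
```

View pics/ov_top.png

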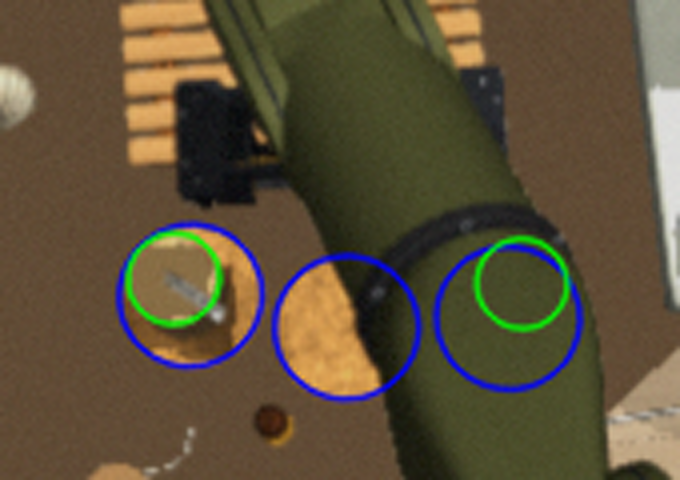

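View pics/ov_scene.png

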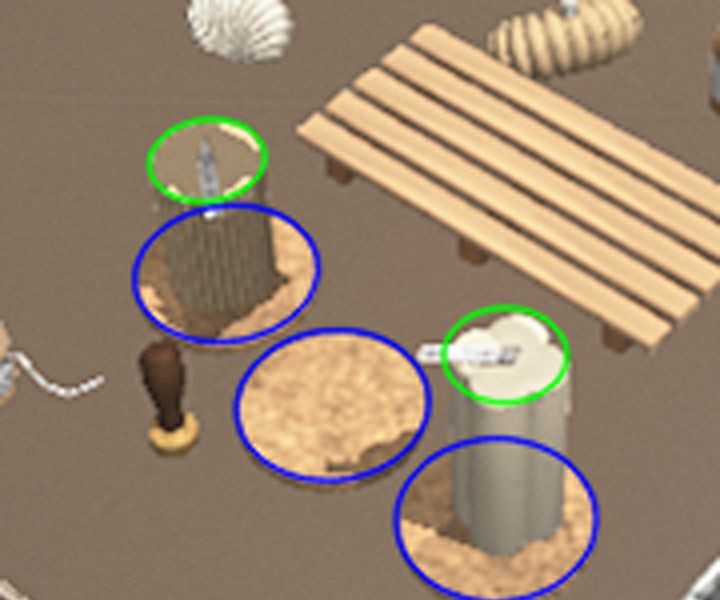

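View pics/ov_wrist.png

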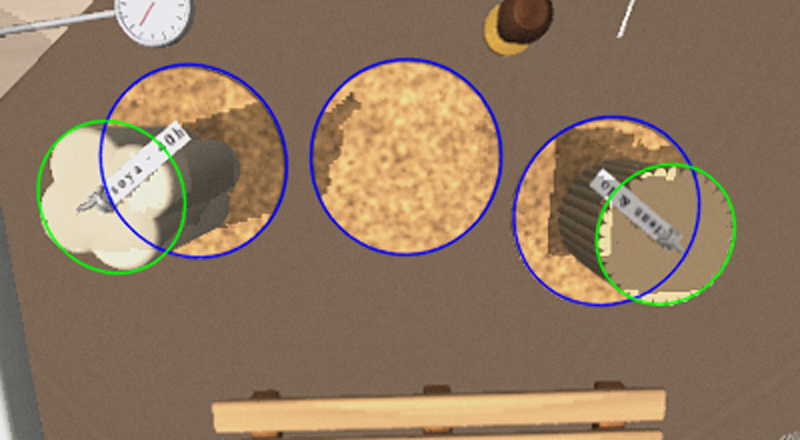

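Run:
```python
from h import *
st();plan([(.469,.153,.22)],.4)
```

```text
t 8.23 pos [0.4992 0.0214 0.3393] jaw 1.544 F [-0.1  0.2  0.6] op 1.003 q [ 0.09  0.43 -0.36  1.81  0.2   0.94  1.19] xax [ 0.    -0.019 -1.   ]
  delta [11.7, 13.3, -3.4]
  yaw 1.144 or 4.29 -2.0
```

Request:
apply_moves(delta_pos=[[0, 13.3, -3.4], [0, 13.3, -3.4], [0, 13.3, -3.4], [0, 13.3, -3.4], [6, 13.3, -3.4], [9, 13.3, -3.4], [11.7, 13.3, -3.4], [11.7, 13.3, -3.4], [11.7, 13.3, -3.4], [11.7, 13.3, -3.4]], yaw=[0.12, 0.24, 0.36, 0.48, 0.6, 0.72, 0.84, 0.96, 1.08, 1.144], gripper=[100, 100, 100, 100, 100, 100, 100, 100, 100, 100], force=20)

```text
clock: 9.07
tool_pos: [0.4686, 0.1529, 0.219]
eef_rot: [0.386, 0.585, -0.398, 0.592]
contact_force: [-0.4, -0.2, 0.0]
opening: 1.001
```

Run:
```python
from h import *
st();plan([(.469,.153,.079)],.4)
shot('wrist','w7')
```

```text
t 9.07 pos [0.4686 0.1529 0.219 ] jaw 0.395 F [-0.4 -0.2  0. ] op 1.001 q [-0.41  0.57 -0.02  1.99  0.05  0.59 -0.07] xax [-0.001 -0.02  -1.   ]
  delta [14.0, 0.2, -0.3]
  yaw -0.005 or 3.14 -3.15
```

View pics/w7.png

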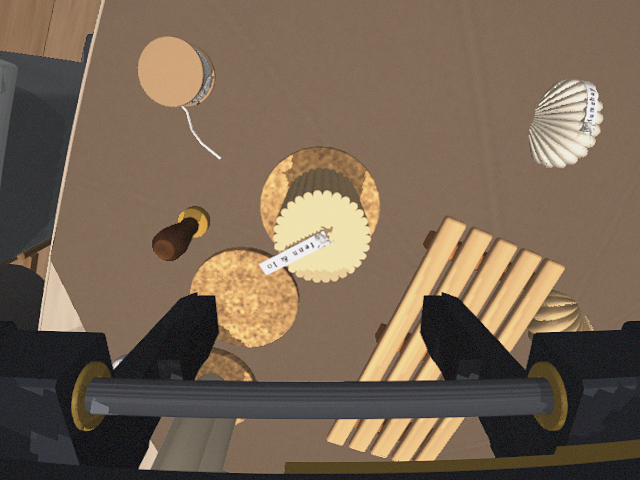

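Request:
apply_moves(delta_pos=[[4, 0.1, -0.2], [8, 0.2, -0.3], [11, 0.2, -0.3], [13, 0.2, -0.3], [14, 0.2, -0.3], [14, 0.2, -0.3], [14, 0.2, -0.3], [14, 0.2, -0.3], [14, 0.2, -0.3], [14, 0.2, -0.3]], yaw=[0, 0, 0, 0, 0, 0, 0, 0, 0, 0], gripper=[100, 100, 100, 100, 100, 100, 60, 60, 60, 60], force=20)

```text
clock: 9.95
tool_pos: [0.4694, 0.1537, 0.0805]
eef_rot: [0.387, 0.584, -0.398, 0.592]
contact_force: [0.2, 0.5, 6.1]
opening: 0.733
```

Request:
apply_moves(delta_pos=[[0, 0, 0], [0, 0, 0], [0, 0, 0], [-0.5, 0, 0], [-1, 0, 0], [-1, 0, 0]], yaw=[0, 0, 0, 0, 0, 0], gripper=[60, 60, 60, 60, 60, 60])

```text
clock: 10.45
tool_pos: [0.4698, 0.154, 0.0914]
eef_rot: [0.387, 0.584, -0.398, 0.592]
contact_force: [1.2, -0.1, -2.9]
opening: 0.736
```

Run:
```python
from h import *
st()
```

```text
t 10.45 pos [0.4698 0.154  0.0914] jaw 0.394 F [ 1.2 -0.1 -2.9] op 0.736 q [-0.42  0.81 -0.    2.08  0.07  0.26 -0.1 ] xax [ 0.001 -0.019 -1.   ]
```

Run:
```python
from h import *
plan([(.4355,.032,.115),(.4355,.032,.0825)],.4)
```

```text
delta [-2.1, -7.9, 10.0]
  delta [1.1, -7.8, 9.9]
  yaw -0.006 or 3.14 -3.15
```

Request:
apply_moves(delta_pos=[[-2.1, 0, 0], [-2.1, -1.6, 2], [-2.1, -3.2, 4], [-2.1, -4.8, 6], [-2.1, -6.4, 8], [-2.1, -7.9, 10], [-2.1, -7.9, 10], [-1, -7.8, 9.9], [0, -7.8, 9.9], [0.6, -7.8, 9.9]], yaw=[0, 0, 0, 0, 0, 0, 0, 0, 0, 0], gripper=[60, 60, 60, 60, 60, 60, 60, 60, 60, 60])

```text
clock: 11.28
tool_pos: [0.4362, 0.0328, 0.0872]
eef_rot: [0.387, 0.584, -0.398, 0.592]
contact_force: [0.5, -1.2, -2.5]
opening: 0.738
```

Run:
```python
from h import *
st()
plan([(.4355,.032,.0815)])
```

```text
t 11.28 pos [0.4362 0.0328 0.0872] jaw 0.394 F [ 0.5 -1.2 -2.5] op 0.738 q [-0.2   0.79  0.    2.25  0.17  0.1   0.03] xax [ 0.002 -0.019 -1.   ]
  delta [0.6, -0.1, 0.0]
```

Request:
apply_moves(delta_pos=[[0.3, -0.1, 0], [0.5, -0.1, 0], [0.6, -0.1, 0], [0.6, -0.1, 0]], yaw=[0, 0, 0, 0], gripper=[60, 60, 60, 60])

```text
clock: 11.62
tool_pos: [0.4354, 0.0325, 0.0812]
eef_rot: [0.387, 0.584, -0.398, 0.592]
contact_force: [0.1, -0.2, -2.6]
opening: 0.738
```

Run:
```python
from h import *
st()
```

```text
t 11.62 pos [0.4354 0.0325 0.0812] jaw 0.394 F [ 0.1 -0.2 -2.6] op 0.738 q [-0.2   0.81  0.01  2.26  0.17  0.08  0.03] xax [ 0.002 -0.019 -1.   ]
```

Request:
apply_moves(delta_pos=[[0.1, 0, 0], [0.1, 0, 0], [0.1, 0, 0], [0.1, 0, 0]], yaw=[0, 0, 0, 0], gripper=[60, 60, 60, 60])

```text
clock: 11.95
tool_pos: [0.4356, 0.0325, 0.0805]
eef_rot: [0.388, 0.584, -0.397, 0.593]
contact_force: [0.3, 0.2, -1.0]
opening: 0.741
```

Run:
```python
from h import *
st()
```

```text
t 11.95 pos [0.4356 0.0325 0.0805] jaw 0.394 F [ 0.3  0.2 -1. ] op 0.741 q [-0.2   0.81  0.01  2.26  0.17  0.08  0.03] xax [ 0.003 -0.019 -1.   ]
```

Touching down; release and rise.

Request:
apply_moves(delta_pos=[[0, 0, 0], [0, 0, 0], [0, 0, 0], [0, 0, 0], [0, 0, 0], [-1, 0, 0], [-3, 0, 0], [-6, 0, 0], [-10, 0, 0], [-14, 0, 0]], yaw=[0, 0, 0, 0, 0, 0, 0, 0, 0, 0], gripper=[100, 100, 100, 100, 100, 100, 100, 100, 100, 100])

```text
clock: 12.78
tool_pos: [0.4342, 0.0349, 0.2216]
eef_rot: [0.387, 0.584, -0.398, 0.592]
contact_force: [0.9, -1.2, 0.6]
opening: 1.002
```

Run:
```python
from h import *
st()
shot('wrist','w8')
plan([(.442,-.094,.26),(.442,-.094,.119)],.4)
```

```text
t 12.78 pos [0.4342 0.0349 0.2216] jaw 0.394 F [ 0.9 -1.2  0.6] op 1.002 q [-0.14  0.51 -0.09  2.15  0.13  0.49  0.06] xax [ 0.    -0.019 -1.   ]
  delta [-3.0, -4.6, 12.2]
  delta [11.1, -4.6, 11.9]
  yaw -0.007 or 3.13 -3.15
```

View pics/w8.png

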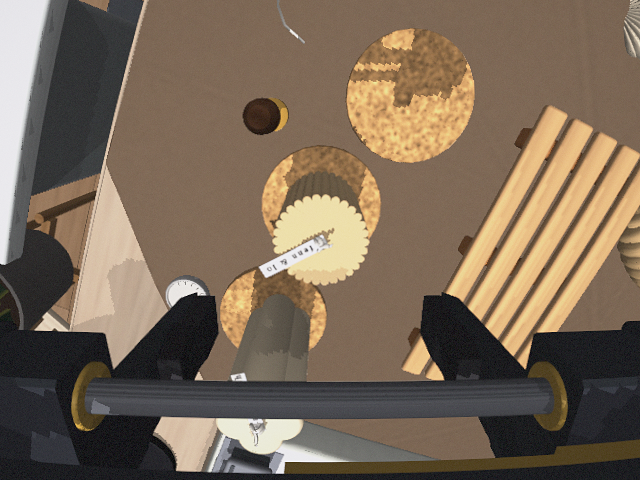

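Request:
apply_moves(delta_pos=[[-3, -1, 2], [-3, -4.6, 12.2], [-3, -4.6, 12.2], [-3, -4.6, 12.2], [-3, -4.6, 12.2], [-3, -4.6, 12.2], [-3, -4.6, 12.2]], yaw=[0, 0, 0, 0, 0, 0, 0], gripper=[100, 100, 100, 100, 100, 100, 100])

```text
clock: 13.42
tool_pos: [0.4414, -0.0934, 0.26]
eef_rot: [0.39, 0.582, -0.395, 0.595]
contact_force: [-0.1, -0.2, -0.0]
opening: 1.001
```

Run:
```python
from h import *
st()
shot('wrist','w9',(160,80,320,240),2)
plan([(.442,-.094,.119)],.4)
print(proj('wrist',[(.442,-.094,.147)]))
```

```text
t 13.42 pos [ 0.4414 -0.0934  0.26  ] jaw 0.394 F [-0.1 -0.2 -0. ] op 1.001 q [ 0.18  0.45 -0.12  2.07  0.12  0.61  0.36] xax [ 0.012 -0.016 -1.   ]
  delta [14.1, -0.1, -0.1]
  yaw -0.004 or 3.14 -3.15
[[318.78095813 239.22911745]]
```

View pics/w9.png

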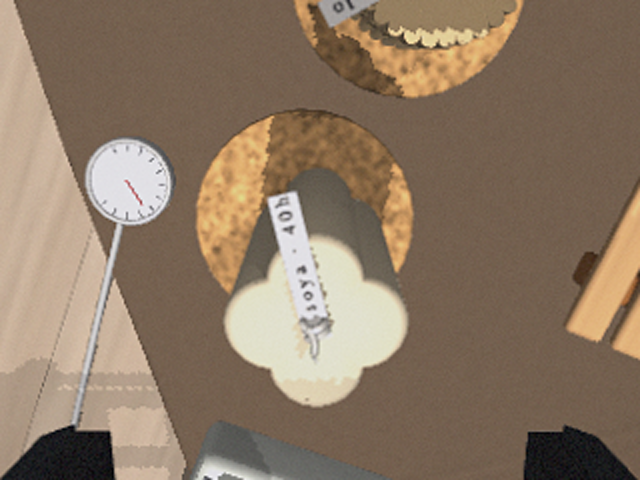

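Request:
apply_moves(delta_pos=[[4, 0, 0], [8, 0, 0], [11, 0, 0], [13, 0, 0], [14.1, 0, 0], [14.1, 0, 0], [14.1, 0, 0], [14.1, 0, 0], [14.1, 0, 0], [14.1, 0, 0]], yaw=[0, 0, 0, 0, 0, 0, 0, 0, 0, 0], gripper=[100, 100, 100, 100, 100, 100, 55, 55, 55, 55], force=25)

```text
clock: 14.3
tool_pos: [0.4435, -0.095, 0.12]
eef_rot: [0.39, 0.581, -0.394, 0.596]
contact_force: [-0.8, -0.8, 1.5]
opening: 0.72
```

Request:
apply_moves(delta_pos=[[0, 0, 0], [0, 0, 0], [0, 0, 0]], yaw=[0, 0, 0], gripper=[55, 55, 55])

```text
clock: 14.55
tool_pos: [0.4435, -0.095, 0.1201]
eef_rot: [0.39, 0.581, -0.394, 0.596]
contact_force: [0.5, 0.5, -4.3]
opening: 0.7
```

Run:
```python
from h import *
st()
x,y,z=get_state()['tool_pos']
plan([(x,y,.2),(.55,-.05,.2),(.55,.12,.2),(.4685,.150,.2),(.4685,.150,z+.002)])
```

```text
t 14.55 pos [ 0.4435 -0.095   0.1201] jaw 0.396 F [ 0.5  0.5 -4.3] op 0.7 q [ 0.12  0.72 -0.04  2.2   0.2   0.2   0.3 ] xax [ 0.014 -0.016 -1.   ]
  delta [-8.0, 0.1, 0.2]
  delta [-7.9, 11.6, 0.1]
  delta [-8.2, 18.2, -15.6]
  delta [-8.4, 11.8, -21.5]
  delta [-0.6, 11.8, -21.6]
```

Request:
apply_moves(delta_pos=[[-1, 0, 0], [-3, 0, 0], [-5.5, 0, 0], [-8, 0.1, 0.2], [-8, 2.5, 0.2], [-8, 5, 0.2], [-8, 7.5, 0.2], [-8, 10, 0.1], [-8, 11.6, 0.1], [-8, 11.6, 0.1]], yaw=[0, 0, 0, 0, 0, 0, 0, 0, 0, 0], gripper=[55, 55, 55, 55, 55, 55, 55, 55, 55, 55])

```text
clock: 15.38
tool_pos: [0.5536, -0.0471, 0.2007]
eef_rot: [0.391, 0.581, -0.391, 0.597]
contact_force: [1.1, 0.6, -3.3]
opening: 0.705
```

Run:
```python
from h import *
st()
plan([(.55,.12,.2),(.4685,.150,.2),(.4685,.150,.122)])
```

```text
t 15.38 pos [ 0.5536 -0.0471  0.2007] jaw 0.399 F [ 1.1  0.6 -3.3] op 0.705 q [ 0.06  0.66 -0.1   1.85  0.13  0.62  0.27] xax [ 0.018 -0.014 -1.   ]
  delta [-0.2, 6.2, -15.5]
  delta [-0.4, -0.2, -21.5]
  delta [7.4, -0.3, -21.6]
```

Request:
apply_moves(delta_pos=[[-0.1, 1, -2.5], [-0.1, 2, -5], [-0.2, 3, -7.5], [-0.2, 4, -10], [-0.2, 5, -12.5], [-0.2, 5.5, -15], [-0.3, 4, -17], [-0.3, 2, -19], [-0.4, -0.2, -21.5], [-0.4, -0.2, -21.5]], yaw=[0, 0, 0, 0, 0, 0, 0, 0, 0, 0], gripper=[55, 55, 55, 55, 55, 55, 55, 55, 55, 55])

```text
clock: 16.22
tool_pos: [0.4596, 0.1523, 0.1996]
eef_rot: [0.386, 0.585, -0.392, 0.596]
contact_force: [-1.3, -0.6, -4.3]
opening: 0.701
```

Run:
```python
from h import *
st()
plan([(.4685,.150,.126),(.4685,.150,.121)])
shot('scene','s1',(160,130,400,270),2)
```

```text
t 16.22 pos [0.4596 0.1523 0.1996] jaw 0.406 F [-1.3 -0.6 -4.3] op 0.701 q [-0.4   0.59 -0.05  2.04  0.09  0.51 -0.11] xax [ 0.007 -0.015 -1.   ]
  delta [7.4, 0.7, 0.4]
  delta [7.9, 0.7, 0.4]
```

View pics/s1.png

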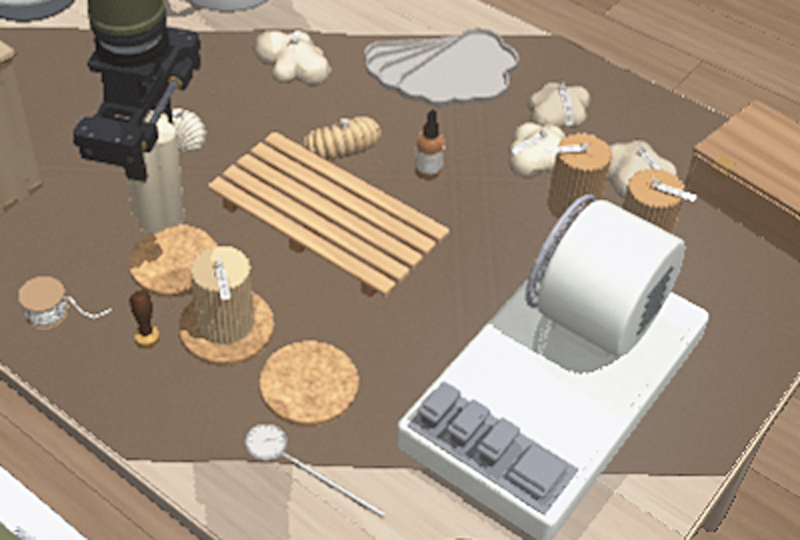

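Request:
apply_moves(delta_pos=[[2, 0.7, 0.4], [4, 0.7, 0.4], [6, 0.7, 0.4], [7, 0.7, 0.4], [7.4, 0.7, 0.4], [7.6, 0.7, 0.4], [7.8, 0.7, 0.4], [7.8, 0.7, 0.4]], yaw=[0, 0, 0, 0, 0, 0, 0, 0], gripper=[55, 55, 55, 55, 55, 55, 55, 55])

```text
clock: 16.93
tool_pos: [0.4729, 0.1491, 0.1226]
eef_rot: [0.388, 0.583, -0.391, 0.597]
contact_force: [-0.1, 0.1, -4.0]
opening: 0.706
```

Run:
```python
from h import *
st()
```

```text
t 16.93 pos [0.4729 0.1491 0.1226] jaw 0.404 F [-0.1  0.1 -4. ] op 0.706 q [-0.4   0.74 -0.02  2.07  0.11  0.32 -0.12] xax [ 0.013 -0.014 -1.   ]
```

Run:
```python
from h import *
plan([(.4690,.150,.1215),(.4690,.150,.120)])
```

```text
delta [0.1, -0.3, -0.2]
  delta [0.2, -0.3, -0.2]
```

Request:
apply_moves(delta_pos=[[0, -0.3, -0.2], [0, -0.3, -0.2], [0.1, -0.3, -0.2], [0.2, -0.3, -0.2], [0.25, -0.3, -0.2], [0.25, -0.3, -0.2], [0.25, -0.3, -0.2]], yaw=[0, 0, 0, 0, 0, 0, 0], gripper=[55, 55, 55, 55, 55, 55, 55])

```text
clock: 17.52
tool_pos: [0.4695, 0.1498, 0.12]
eef_rot: [0.388, 0.583, -0.391, 0.597]
contact_force: [0.4, 0.7, -4.2]
opening: 0.703
```

Run:
```python
from h import *
st()
```

```text
t 17.52 pos [0.4695 0.1498 0.12  ] jaw 0.404 F [ 0.4  0.7 -4.2] op 0.703 q [-0.4   0.75 -0.02  2.08  0.11  0.31 -0.12] xax [ 0.014 -0.014 -1.   ]
```

Request:
apply_moves(delta_pos=[[0.1, 0, 0], [0.15, 0, 0], [0.2, 0, 0], [0.2, 0, 0], [0.2, 0, 0]], yaw=[0, 0, 0, 0, 0], gripper=[55, 55, 55, 55, 55])

```text
clock: 17.93
tool_pos: [0.4694, 0.1497, 0.1198]
eef_rot: [0.388, 0.583, -0.391, 0.597]
contact_force: [-3.6, -0.9, 17.1]
opening: 0.702
```

Run:
```python
from h import *
st()
```

```text
t 17.93 pos [0.4694 0.1497 0.1198] jaw 0.404 F [-3.6 -0.9 17.1] op 0.702 q [-0.4   0.75 -0.02  2.09  0.11  0.3  -0.12] xax [ 0.015 -0.014 -1.   ]
```

Firmly on the trivet; relax, release, rise.

Request:
apply_moves(delta_pos=[[-0.1, 0, 0], [0, 0, 0], [0, 0, 0], [0, 0, 0], [0, 0, 0], [0, 0, 0], [-2, 0, 0], [-5, 0, 0], [-9, 0, 0], [-13, 0, 0]], yaw=[0, 0, 0, 0, 0, 0, 0, 0, 0, 0], gripper=[55, 80, 100, 100, 100, 100, 100, 100, 100, 100])

```text
clock: 18.77
tool_pos: [0.4667, 0.1513, 0.2507]
eef_rot: [0.388, 0.583, -0.392, 0.597]
contact_force: [0.6, 0.2, 0.4]
opening: 0.999
```

Run:
```python
from h import *
st()
shot('wrist','w10')
plan([(.4356,.0325,.25),(.4356,.0325,.0825)],.4)
```

```text
t 18.77 pos [0.4667 0.1513 0.2507] jaw 0.404 F [0.6 0.2 0.4] op 0.999 q [-0.38  0.51 -0.06  1.97  0.08  0.65 -0.09] xax [ 0.012 -0.015 -1.   ]
  delta [0.8, -8.0, 9.7]
  delta [17.6, -8.3, 9.4]
  yaw 0.003 or 3.14 -3.14
```

View pics/w10.png

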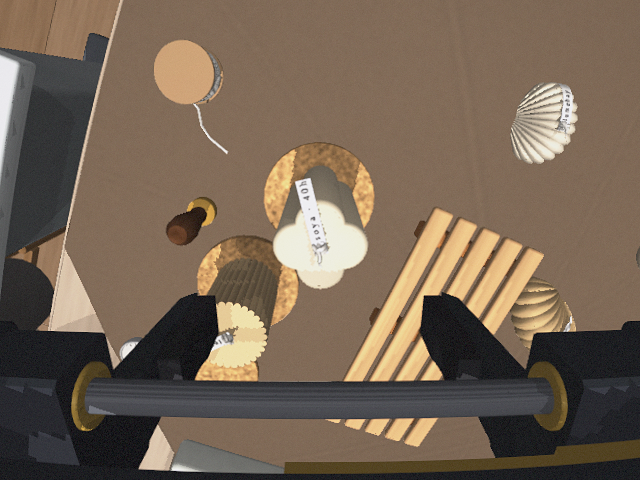

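Request:
apply_moves(delta_pos=[[0.5, -2.7, 3.2], [0.7, -5.4, 6.4], [0.8, -8, 9.7], [0.8, -8, 9.7], [0.8, -8, 9.7], [0.8, -8, 9.7], [0.8, -8, 9.7]], yaw=[0, 0, 0, 0, 0, 0, 0], gripper=[100, 100, 100, 100, 100, 100, 100])

```text
clock: 19.4
tool_pos: [0.4358, 0.0336, 0.2501]
eef_rot: [0.392, 0.581, -0.387, 0.6]
contact_force: [0.0, 0.2, 0.7]
opening: 0.999
```

Run:
```python
from h import *
st()
shot('wrist','w11',(160,80,320,240),2)
plan([(.4356,.0325,.0825)],.4)
print(proj('wrist',[(.4356,.0325,.107)]))
```

```text
t 19.4 pos [0.4358 0.0336 0.2501] jaw 0.405 F [0.  0.2 0.7] op 0.999 q [-0.14  0.45 -0.08  2.13  0.09  0.54  0.12] xax [ 0.026 -0.009 -1.   ]
  delta [16.7, -0.4, -0.2]
  yaw 0.006 or 3.15 -3.14
[[314.68232331 225.87388867]]
```

View pics/w11.png

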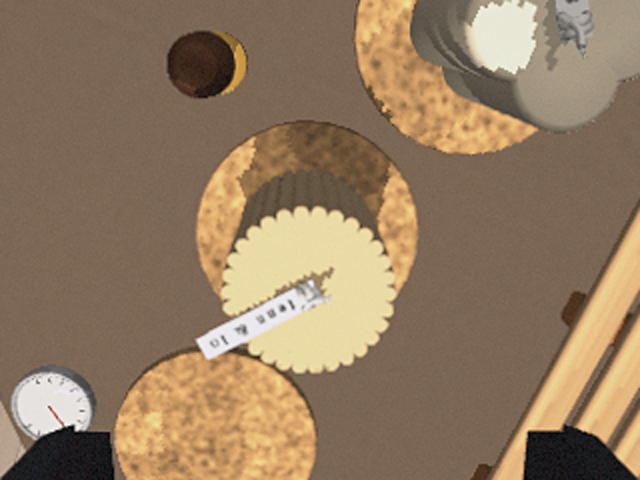

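Request:
apply_moves(delta_pos=[[4, -0.1, 0], [8, -0.2, -0.1], [12, -0.3, -0.2], [15, -0.4, -0.2], [16.7, -0.4, -0.2], [16.7, -0.4, -0.2], [16.7, -0.4, -0.2], [16.7, -0.4, -0.2], [16.7, -0.4, -0.2], [16.7, -0.4, -0.2]], yaw=[0, 0, 0, 0, 0, 0, 0, 0, 0, 0], gripper=[100, 100, 100, 100, 100, 100, 100, 60, 60, 60], force=20)

```text
clock: 20.28
tool_pos: [0.4362, 0.0332, 0.0836]
eef_rot: [0.392, 0.581, -0.386, 0.6]
contact_force: [-0.2, -0.1, -0.3]
opening: 0.798
```

Request:
apply_moves(delta_pos=[[0, 0, 0], [0, 0, 0], [0, 0, 0], [0, 0, 0]], yaw=[0, 0, 0, 0], gripper=[60, 60, 60, 60])

```text
clock: 20.62
tool_pos: [0.4364, 0.0332, 0.0839]
eef_rot: [0.392, 0.581, -0.386, 0.6]
contact_force: [-0.9, -0.2, 3.1]
opening: 0.733
```

Run:
```python
from h import *
st()
x,y,z=get_state()['tool_pos']
plan([(x,y,z+.035),(.434,-.092,z+.035),(.434,-.092,z+.002)],.4)
```

```text
t 20.62 pos [0.4364 0.0332 0.0839] jaw 0.406 F [-0.9 -0.2  3.1] op 0.733 q [-0.19  0.8  -0.    2.28  0.32  0.04 -0.11] xax [ 0.028 -0.008 -1.   ]
  delta [-3.5, 0.1, 0.1]
  delta [-3.4, -5.1, 11.5]
  delta [-0.1, -5.2, 11.4]
  yaw 0.006 or 3.15 -3.14
```

Request:
apply_moves(delta_pos=[[-1, 0, 0], [-2.5, 0, 0.1], [-3.5, 0, 0.1], [-3.5, -1, 2.3], [-3.5, -2, 4.6], [-3.5, -3, 6.9], [-3.5, -4, 9.2], [-3.4, -5, 11.5], [-3.4, -5, 11.5], [-3.4, -5, 11.5]], yaw=[0, 0, 0, 0, 0, 0, 0, 0, 0, 0], gripper=[60, 60, 60, 60, 60, 60, 60, 60, 60, 60])

```text
clock: 21.45
tool_pos: [0.4348, -0.0936, 0.1187]
eef_rot: [0.393, 0.58, -0.387, 0.6]
contact_force: [0.5, 0.9, -4.1]
opening: 0.74
```

Run:
```python
from h import *
st()
plan([(.439,-.092,.1),(.439,-.092,.0855)],.4)
```

```text
t 21.45 pos [ 0.4348 -0.0936  0.1187] jaw 0.402 F [ 0.5  0.9 -4.1] op 0.74 q [ 0.17  0.72 -0.1   2.24  0.43  0.17  0.07] xax [ 0.028 -0.008 -1.   ]
  delta [1.9, 0.4, -0.0]
  delta [3.3, 0.4, -0.0]
  yaw 0.002 or 3.14 -3.14
```

Request:
apply_moves(delta_pos=[[0.5, 0.4, 0], [1.2, 0.4, 0], [1.9, 0.4, 0], [2.4, 0.4, 0], [2.8, 0.4, 0], [2.8, 0.4, 0]], yaw=[0, 0, 0, 0, 0, 0], gripper=[60, 60, 60, 60, 60, 60])

```text
clock: 21.95
tool_pos: [0.4387, -0.0917, 0.0898]
eef_rot: [0.392, 0.581, -0.387, 0.599]
contact_force: [0.1, 0.7, -3.5]
opening: 0.74
```

Run:
```python
from h import *
st(); print(get_state()['q'])
plan([(.439,-.092,.0845)],.4)
```

```text
t 21.95 pos [ 0.4387 -0.0917  0.0898] jaw 0.404 F [ 0.1  0.7 -3.5] op 0.74 q [ 0.13  0.79 -0.05  2.24  0.45  0.1   0.06] xax [ 0.026 -0.008 -1.   ]
[ 0.13028882  0.78604265 -0.05044517  2.24225433  0.44544985  0.09643522
  0.05533668]
  delta [0.5, -0.0, 0.0]
  yaw 0.004 or 3.15 -3.14
```

Request:
apply_moves(delta_pos=[[0.3, 0, 0], [0.5, 0, 0], [0.6, 0, 0], [0.7, 0, 0], [0.7, 0, 0]], yaw=[0, 0, 0, 0, 0], gripper=[60, 60, 60, 60, 60])

```text
clock: 22.37
tool_pos: [0.4387, -0.0919, 0.0836]
eef_rot: [0.392, 0.58, -0.387, 0.6]
contact_force: [-1.9, 0.4, 7.6]
opening: 0.736
```

Run:
```python
from h import *
st(); print(get_state()['q'][5])
```

```text
t 22.37 pos [ 0.4387 -0.0919  0.0836] jaw 0.403 F [-1.9  0.4  7.6] op 0.736 q [ 0.12  0.8  -0.04  2.25  0.45  0.08  0.05] xax [ 0.027 -0.009 -1.   ]
0.07663672337695342
```

Standing. Release and rise.

Request:
apply_moves(delta_pos=[[-0.05, 0, 0], [-0.05, 0, 0], [-0.05, 0, 0], [-0.05, 0, 0], [-0.05, 0, 0], [-1, 0, 0], [-3, 0, 0], [-7, 0, 0], [-11, 0, 0], [-15, 0, 0]], yaw=[0, 0, 0, 0, 0, 0, 0, 0, 0, 0], gripper=[80, 100, 100, 100, 100, 100, 100, 100, 100, 100])

```text
clock: 23.2
tool_pos: [0.4338, -0.0904, 0.235]
eef_rot: [0.392, 0.581, -0.387, 0.599]
contact_force: [1.2, -0.7, 0.1]
opening: 1.005
```

Run:
```python
from h import *
st()
shot('wrist','w12')
shot('scene','s2',(160,130,400,270),2)
shot('top','t2',(200,120,300,220),2)
plan([(.434,-.092,.33),(.55,.1,.33),(.6,.15,.33)],np.pi/2)
```

```text
t 23.2 pos [ 0.4338 -0.0904  0.235 ] jaw 0.404 F [ 1.2 -0.7  0.1] op 1.005 q [ 0.32  0.49 -0.33  2.13  0.32  0.54  0.16] xax [ 0.025 -0.009 -1.   ]
  delta [-9.4, 0.0, 0.2]
  delta [-9.2, 18.2, -12.9]
  delta [-9.1, 24.7, -15.6]
  yaw -1.168 or 1.97 -4.31
```

View pics/s2.png

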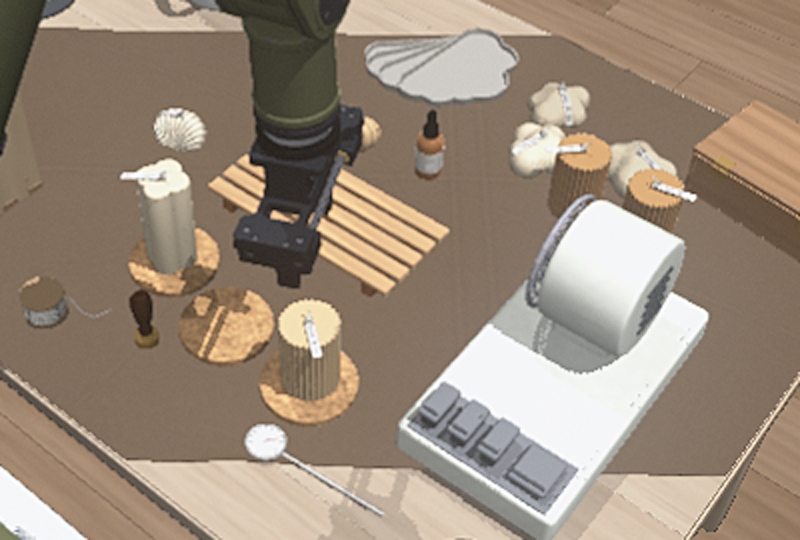

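View pics/w12.png

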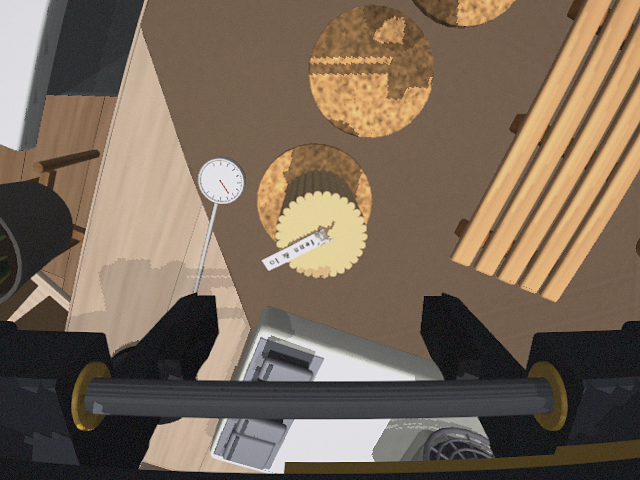

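Run:
```python
from h import *
plan([(.62,.06,.28),(.72,.12,.24)])
```

```text
delta [-3.9, 22.9, -6.6]
  delta [0.3, 34.4, -8.3]
```

Request:
apply_moves(delta_pos=[[-4, 4, -1.2], [-3.9, 22.9, -6.6], [-3.9, 22.9, -6.6], [-3.9, 22.9, -6.6], [-3.9, 22.9, -6.6], [-3.9, 22.9, -6.6], [0, 34.4, -8.3], [0, 34.4, -8.3], [0, 34.4, -8.3], [0, 34.4, -8.3]], yaw=[0, 0, 0, 0, 0, 0, 0, 0, 0, 0], gripper=[100, 100, 100, 100, 100, 100, 100, 100, 100, 100])

```text
clock: 24.18
tool_pos: [0.7218, 0.1258, 0.235]
eef_rot: [0.392, 0.581, -0.386, 0.6]
contact_force: [-1.5, 0.7, -1.7]
opening: 1.0
```

Run:
```python
from h import *
st()
shot('wrist','w13')
for d in silhouettes('shell_1_center','wrist')[:4]: print(d['score'],d['bbox'])
```

```text
t 24.18 pos [0.7218 0.1258 0.235 ] jaw 0.407 F [-1.5  0.7 -1.7] op 1.0 q [-0.11  0.86 -0.3   1.23  0.28  1.07 -0.03] xax [ 0.027 -0.007 -1.   ]
0.36 [0.0, 264.1, 20.5, 55.0]
```

View pics/w13.png

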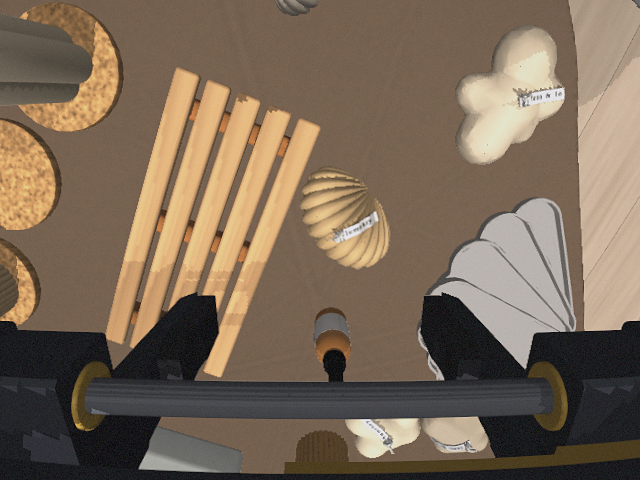

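Run:
```python
import cv2
a=cv2.imread('pics/w13.png')[150:290,270:420]; b=cv2.imread('pics/w7.png')[60:190,500:640]; 
a=cv2.resize(a,(400,373),interpolation=cv2.INTER_CUBIC); b=cv2.resize(b,(400,373),interpolation=cv2.INTER_CUBIC)
cv2.imwrite('pics/cmp.png',cv2.hconcat([a,b]))
```

```text
(no output)
```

View pics/cmp.png

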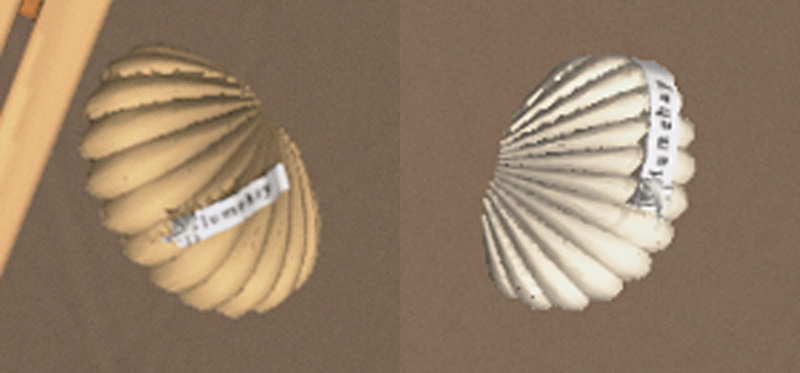

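```bash
cat > seg.py <<'E'
from h import *
def shellrect(im,box,p,z=.012,dark=False,out=None):
    x,y,w,h=box
    lab=cv2.cvtColor(im,cv2.COLOR_BGR2LAB).astype(float)
    sub=lab[y:y+h,x:x+w]; bg=np.median(np.concatenate([sub[0],sub[-1],sub[:,0],sub[:,-1]]),0)
    m=(np.linalg.norm(sub-bg,axis=2)>28).astype(np.uint8)
    m=cv2.morphologyEx(m,cv2.MORPH_OPEN,np.ones((3,3)))
    n,l,s,c=cv2.connectedComponentsWithStats(m); i=1+np.argmax(s[1:,4])
    m=(l==i).astype(np.uint8)
    cs=cv2.findContours(m,cv2.RETR_EXTERNAL,cv2.CHAIN_APPROX_NONE)[0]
    ct=max(cs,key=len)[:,0]+[x,y]
    W=np.array([at_z('wrist',q,z,p)[:2] for q in ct.astype(float)])
    r=cv2.minAreaRect((W*1000).astype(np.float32))
    if out:
        o=im.copy(); cv2.drawContours(o,[ct[:,None]],-1,(0,0,255),1)
        b=cv2.boxPoints(r)/1000; q=proj('wrist',np.c_[b,[z]*4],p); cv2.polylines(o,[np.round(q).astype(int)],True,(255,0,0),1)
        cv2.imwrite(out,cv2.resize(o[y:y+h,x:x+w],None,fx=3,fy=3))
    return r
E
python3 - <<'E'
from seg import *
p=camera_params('wrist')
im=cv2.imread('pics/w13.png')
for z in (.008,.012,.02): print(shellrect(im,(296,150,110,132),p,z,out='pics/seg1.png'))
E
```

```text
((761.4434814453125, 107.2495346069336), (70.85946655273438, 96.76473236083984), 66.15674591064453)
((760.5733032226562, 108.24962615966797), (70.07557678222656, 95.69429016113281), 66.15672302246094)
((758.8329467773438, 110.24970245361328), (68.50779724121094, 93.55328369140625), 66.15673065185547)
```

View pics/seg1.png

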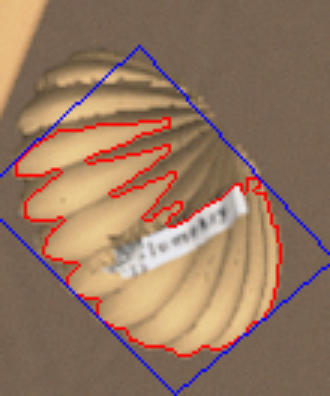

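```bash
python3 - <<'E'
s=open('seg.py').read()
a=s.index("    lab=");b=s.index("    n,l,s,c")
s=s[:a]+"""    gm=np.zeros(im.shape[:2],np.uint8)
    cv2.grabCut(im,gm,(x,y,w,h),np.zeros((1,65)),np.zeros((1,65)),8,cv2.GC_INIT_WITH_RECT)
    m=((gm==1)|(gm==3)).astype(np.uint8)[y:y+h,x:x+w]
    m=cv2.morphologyEx(m,cv2.MORPH_OPEN,np.ones((3,3)))
    m=cv2.morphologyEx(m,cv2.MORPH_CLOSE,np.ones((7,7)))
"""+s[b:]
open('seg.py','w').write(s)
E
python3 - <<'E'
from seg import *
p=camera_params('wrist')
im=cv2.imread('pics/w13.png')
r=shellrect(im,(299,158,96,118),p,.012,out='pics/seg2.png');print(r)
plan([(r[0][0]/1000,r[0][1]/1000,.2)])
E
```

```text
((755.2051391601562, 111.7375259399414), (73.55587768554688, 108.61054229736328), 66.12870788574219)
  delta [4.0, 2.9, 2.2]
```

View pics/seg2.png

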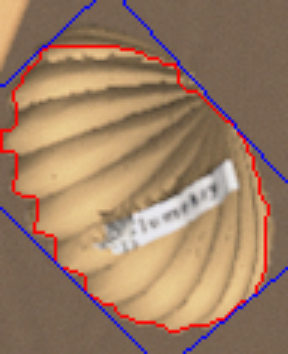

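Request:
apply_moves(delta_pos=[[1, 2.5, 2], [2, 2.9, 2.2], [2, 2.9, 2.2], [2, 2.9, 2.2], [2, 2.9, 2.2]], yaw=[0, 0, 0, 0, 0], gripper=[100, 100, 100, 100, 100])

```text
clock: 24.7
tool_pos: [0.7542, 0.1121, 0.221]
eef_rot: [0.392, 0.58, -0.387, 0.6]
contact_force: [-0.4, -0.3, 0.1]
opening: 0.998
```

Run:
```python
from seg import *
st()
p=camera_params('wrist'); print(p['position'])
shot('wrist','w14')
for d in silhouettes('shell_1_center','wrist')[:4]: print(d['score'],d['bbox'])
```

```text
t 24.7 pos [0.7542 0.1121 0.221 ] jaw 0.404 F [-0.4 -0.3  0.1] op 0.998 q [-0.09  0.92 -0.3   1.12  0.28  1.11  0.01] xax [ 0.027 -0.011 -1.   ]
[0.71788528 0.18851229 0.35172702]
```

View pics/w14.png

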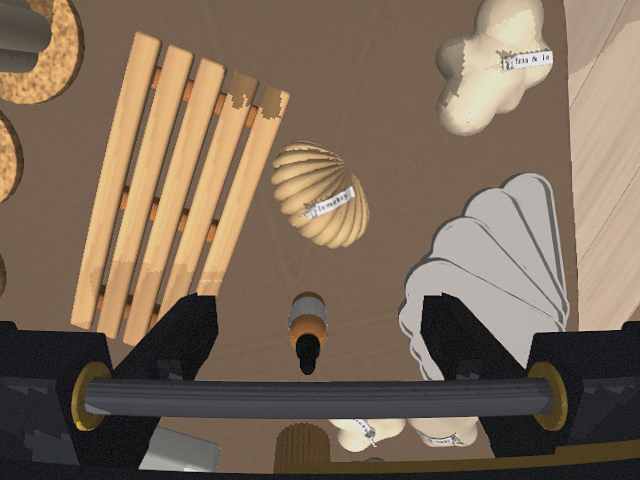

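```bash
cp seg.py seg_.py
python3 - <<'E'
from seg import *
import seg
p=camera_params('wrist')
im=cv2.imread('pics/w14.png')
print('tan wrist',shellrect(im,(266,134,110,122),p,.012,out='pics/seg3.png'))
src=open('seg.py').read().replace("'wrist'","CAM")
ns={}; exec(src,ns)
for f,cam_,box,n in [('pics/top0.png','top',(201,210,32,30),'white'),('pics/top0.png','top',(255,163,34,40),'tan'),('pics/scene0.png','scene',(232,178,34,32),'white'),('pics/scene0.png','scene',(306,182,50,30),'tan')]:
    ns['CAM']=cam_
    print(n,cam_,ns['shellrect'](cv2.imread(f),box,camera_params(cam_),.012,out=f'pics/sg_{n}_{cam_}.png'))
a=[cv2.resize(cv2.imread(f'pics/sg_{n}_{c}.png'),(200,200)) for n in('white','tan') for c in('top','scene')]
cv2.imwrite('pics/sg.png',cv2.hconcat(a))
E
```

```text
tan wrist ((757.38671875, 118.5582046508789), (72.81698608398438, 106.36399841308594), 63.53889846801758)
white top ((634.2241821289062, 301.064697265625), (67.12468719482422, 48.468936920166016), 85.87696075439453)Traceback (most recent call last):
  File "<stdin>", line 10, in <module>
  File "<string>", line 9, in shellrect
    return _wrapfunc(a, 'argmax', axis=axis, out=out, **kwds)
    return bound(*args, **kwds)
ValueError: attempt to get argmax of an empty sequence
```

View pics/seg3.png

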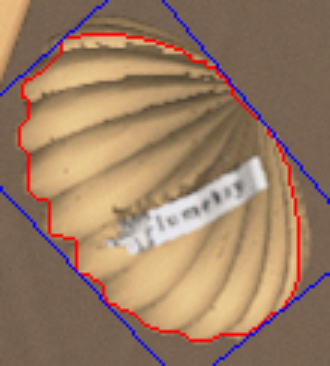

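Run:
```python
from h import *
plan([(.66,.22,.26),(.634,.30,.21)])
```

```text
delta [-4.2, -4.4, -13.5]
  delta [0.6, -3.7, -22.0]
```

Request:
apply_moves(delta_pos=[[-4, -2, -4], [-4, -4.4, -13.5], [-4, -4.4, -13.5], [-4, -4.4, -13.5], [0, -3.7, -22], [0, -3.7, -22], [0, -3.7, -22], [0, -3.7, -22], [0, -3.7, -22]], yaw=[0, 0, 0, 0, 0, 0, 0, 0, 0], gripper=[100, 100, 100, 100, 100, 100, 100, 100, 100])

```text
clock: 25.55
tool_pos: [0.634, 0.2999, 0.2168]
eef_rot: [0.391, 0.58, -0.387, 0.601]
contact_force: [0.6, -0.3, -0.1]
opening: 1.002
```

Run:
```python
from seg import *
st()
p=camera_params('wrist'); print(p['position'])
shot('wrist','w15')
print(proj('wrist',[(.634,.3,.015)],p))
for d in silhouettes('shell_1_center','wrist')[:4]: print(d['score'],d['bbox'])
for d in spot_point('shell_1_center','wrist')[:4]: print(d['score'],d['pixel'],at_z('wrist',d['pixel'],.017,p))
```

```text
t 25.55 pos [0.634  0.2999 0.2168] jaw 0.406 F [ 0.6 -0.3 -0.1] op 1.002 q [-0.38  0.83 -0.28  1.36  0.28  0.97 -0.33] xax [ 0.029 -0.011 -1.   ]
[0.59736651 0.3763873  0.34741291]
[[314.1943388  203.99109833]]
0.22 [227.3, 418.8] [0.6405752  0.03721526 0.017     ]
```

View pics/w15.png

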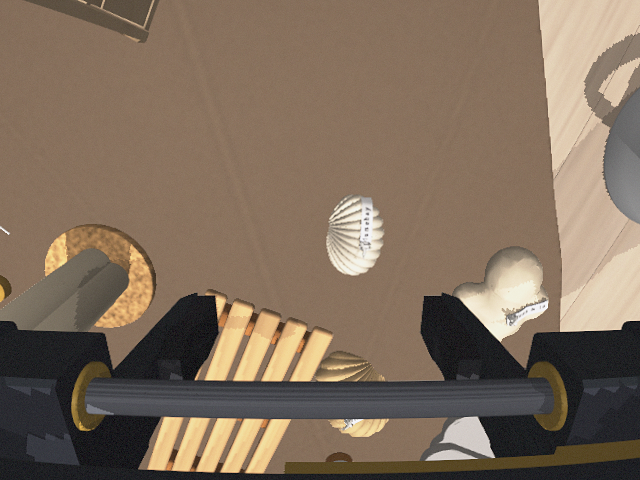

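Run:
```python
from seg import *
p=camera_params('wrist')
im=cv2.imread('pics/w15.png')
r=shellrect(im,(318,186,75,100),p,.014,out='pics/seg4.png');print(r)
```

```text
((682.7704467773438, 282.62603759765625), (52.49234390258789, 75.17875671386719), 22.304973602294922)
```

View pics/seg4.png

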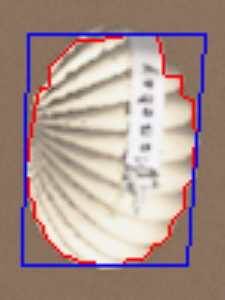

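Run:
```python
from h import *
st()
print(at_z('wrist',(453,292),.02),at_z('wrist',(470,310),.02))
plan([(.682,.283,.10),(.682,.283,.0185)],.395)
```

```text
t 25.7 pos [0.6359 0.2973 0.2173] jaw 0.401 F [0.5 0.3 0.9] op 1.0 q [-0.38  0.83 -0.28  1.36  0.28  0.97 -0.33] xax [ 0.031 -0.012 -0.999]
[0.7939974  0.26964654 0.02      ] [0.82044637 0.25864329 0.02      ]
  delta [11.9, 3.4, 2.8]
  delta [20.0, 3.2, 2.7]
  yaw 0.006 or 3.15 -3.14
```

Request:
apply_moves(delta_pos=[[2.5, 3.4, 2.8], [5, 3.4, 2.8], [7.5, 3.4, 2.8], [9, 3.4, 2.8], [9, 3.4, 2.8], [9, 3.4, 2.8]], yaw=[0, 0, 0, 0, 0, 0], gripper=[85, 85, 85, 85, 85, 85])

```text
clock: 26.2
tool_pos: [0.6809, 0.2832, 0.129]
eef_rot: [0.393, 0.578, -0.388, 0.601]
contact_force: [0.4, 0.0, -0.2]
opening: 0.851
```

Run:
```python
from seg import *
st()
p=camera_params('wrist')
shot('wrist','w16')
im=cv2.imread('pics/w16.png')
print(proj('wrist',[(.682,.283,.015)],p))
cv2.imwrite('pics/w16c.png',im)
```

```text
t 26.2 pos [0.6809 0.2832 0.129 ] jaw 0.4 F [ 0.4  0.  -0.2] op 0.851 q [-0.35  0.98 -0.26  1.29  0.31  0.89 -0.29] xax [ 0.03  -0.012 -0.999]
[[316.87768663 237.14055455]]
```

View pics/w16.png

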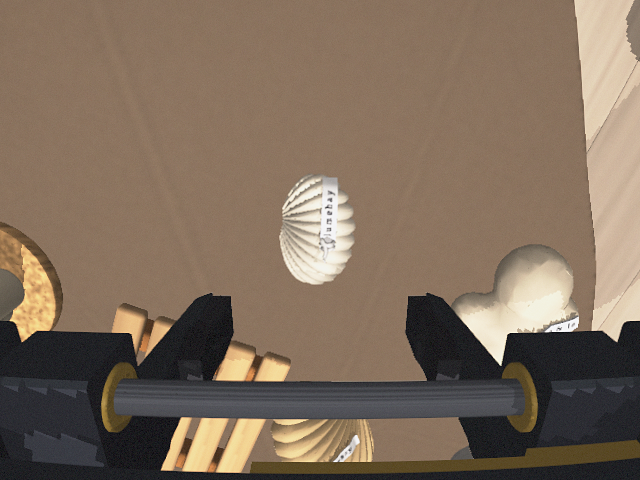

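Run:
```python
from h import *
print(at_z('wrist',(317.5,230),.017), at_z('wrist',(453,305),.02))
t=at_z('wrist',(317.5,231),.017)
plan([(t[0],t[1],.0185)],.395)
```

```text
[0.68124761 0.28902941 0.017     ] [0.7936883  0.27495926 0.02      ]
  delta [11.2, -0.1, -0.7]
  yaw 0.006 or 3.15 -3.14
```

Request:
apply_moves(delta_pos=[[3, 0, -0.4], [6, 0, -0.4], [9, 0, -0.5], [10.5, 0, -0.5], [11.1, 0, -0.5], [11.1, 0, -0.5], [11.1, 0, -0.5], [11.1, 0, -0.5], [11.1, 0, -0.5], [11.1, 0, -0.5]], yaw=[0, 0, 0, 0, 0, 0, 0, 0, 0, 0], gripper=[85, 85, 85, 85, 85, 85, 85, 45, 45, 45], force=12)

```text
clock: 27.08
tool_pos: [0.6842, 0.2879, 0.021]
eef_rot: [0.395, 0.577, -0.386, 0.601]
contact_force: [-0.1, -0.3, 0.4]
opening: 0.648
```

Request:
apply_moves(delta_pos=[[0, 0, 0], [0, 0, 0], [0, 0, 0], [0, 0, 0], [0, 0, 0]], yaw=[0, 0, 0, 0, 0], gripper=[45, 45, 45, 45, 45])

```text
clock: 27.5
tool_pos: [0.6847, 0.2881, 0.0218]
eef_rot: [0.395, 0.577, -0.386, 0.602]
contact_force: [-1.3, -0.5, 5.9]
opening: 0.533
```

Run:
```python
from h import *
st()
x,y,z=get_state()['tool_pos']
plan([(x,y,z+.09),(.64,.06,z+.09),(.64,.06,z+.033)],0)
```

```text
t 27.5 pos [0.6847 0.2881 0.0218] jaw 0.4 F [-1.3 -0.5  5.9] op 0.533 q [-0.37  1.12 -0.23  1.3   0.35  0.73 -0.33] xax [ 0.036 -0.009 -0.999]
  delta [-9.0, 0.3, 0.2]
  delta [-9.0, -12.7, 19.5]
  delta [-3.3, -12.9, 19.3]
  yaw 0.4 or 3.54 -2.74
```

Request:
apply_moves(delta_pos=[[-0.5, 0, 0], [-1.5, 0, 0], [-3, 0, 0.1], [-3, 0, 0.1], [-3, 0, 0.1]], yaw=[0, 0, 0, 0, 0], gripper=[45, 45, 45, 45, 45])

```text
clock: 27.92
tool_pos: [0.685, 0.2876, 0.0535]
eef_rot: [0.396, 0.576, -0.385, 0.602]
contact_force: [0.5, 0.9, -0.1]
opening: 0.448
```

Run:
```python
from h import *
st()
shot('wrist','w17')
```

```text
t 27.92 pos [0.685  0.2876 0.0535] jaw 0.4 F [ 0.5  0.9 -0.1] op 0.448 q [-0.36  1.08 -0.24  1.31  0.34  0.77 -0.32] xax [ 0.039 -0.008 -0.999]
```

View pics/w17.png

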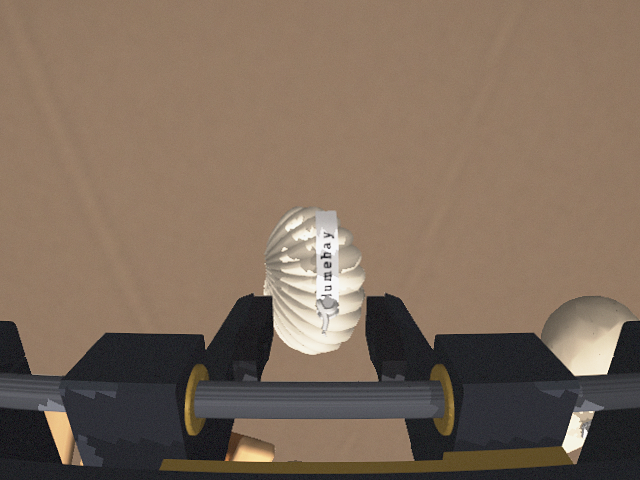

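Run:
```python
from h import *
st()
t=at_z('wrist',(314.5,280),.017); print(t, proj('wrist',[(.685,.288,.017)]))
plan([(t[0],t[1],.0165)],.395)
```

```text
t 27.97 pos [0.6843 0.2873 0.0525] jaw 0.4 F [-0.4  0.5 -0.7] op 0.45 q [-0.36  1.08 -0.24  1.31  0.34  0.77 -0.32] xax [ 0.037 -0.009 -0.999]
[0.68097259 0.29162067 0.017     ] [[319.31283074 289.17361407]]
  delta [3.6, -0.3, -0.6]
  yaw 0.005 or 3.15 -3.14
```

Request:
apply_moves(delta_pos=[[0, -0.3, -0.5], [0, -0.3, -0.5], [0, -0.3, -0.5], [0, -0.3, -0.5], [1, -0.3, -0.5], [2, -0.3, -0.5], [3, -0.3, -0.5], [3.8, -0.3, -0.5], [3.8, -0.3, -0.5], [3.8, -0.3, -0.5]], yaw=[0, 0, 0, 0, 0, 0, 0, 0, 0, 0], gripper=[85, 85, 85, 85, 85, 85, 85, 85, 85, 85])

```text
clock: 28.8
tool_pos: [0.6803, 0.2899, 0.0157]
eef_rot: [0.394, 0.577, -0.387, 0.601]
contact_force: [-4.9, -2.5, 16.7]
opening: 0.848
```

Run:
```python
from h import *
st()
plan([(.681,.2916,.0165)])
```

```text
t 28.8 pos [0.6803 0.2899 0.0157] jaw 0.4 F [-4.9 -2.5 16.7] op 0.848 q [-0.37  1.13 -0.22  1.31  0.35  0.71 -0.33] xax [ 0.035 -0.011 -0.999]
  delta [-0.1, 0.1, -0.1]
```

Request:
apply_moves(delta_pos=[[-0.1, 0.1, -0.1], [-0.1, 0.1, -0.1], [-0.1, 0.1, -0.1], [-0.1, 0.1, -0.1], [-0.1, 0.1, -0.1], [-0.1, 0.1, -0.1], [-0.1, 0.1, -0.1], [-0.1, 0.1, -0.1], [-0.1, 0.1, -0.1], [-0.1, 0.1, -0.1]], yaw=[0, 0, 0, 0, 0, 0, 0, 0, 0, 0], gripper=[85, 85, 45, 45, 45, 45, 45, 45, 45, 45], force=12)

```text
clock: 29.63
tool_pos: [0.681, 0.2913, 0.0169]
eef_rot: [0.395, 0.577, -0.387, 0.602]
contact_force: [-0.0, -0.4, 3.1]
opening: 0.558
```

Run:
```python
from h import *
st()
```

```text
t 29.63 pos [0.681  0.2913 0.0169] jaw 0.4 F [-0.  -0.4  3.1] op 0.558 q [-0.38  1.13 -0.22  1.31  0.35  0.72 -0.33] xax [ 0.035 -0.01  -0.999]
```

Request:
apply_moves(delta_pos=[[-0.3, 0, 0], [-0.8, 0, 0], [-1.5, 0, 0], [-2.5, 0, 0.1], [-4, 0, 0.2], [-4, 0, 0.2]], yaw=[0, 0, 0, 0, 0, 0], gripper=[45, 45, 45, 45, 45, 45])

```text
clock: 30.13
tool_pos: [0.6828, 0.2906, 0.0612]
eef_rot: [0.397, 0.575, -0.385, 0.603]
contact_force: [1.3, 1.0, 0.3]
opening: 0.449
```

Run:
```python
from h import *
st()
shot('wrist','w18')
x,y,z=get_state()['tool_pos']
plan([(x,y,.12),(.64,.06,.12),(.64,.06,.055)],.4)
```

```text
t 30.13 pos [0.6828 0.2906 0.0612] jaw 0.399 F [1.3 1.  0.3] op 0.449 q [-0.37  1.07 -0.24  1.31  0.34  0.77 -0.32] xax [ 0.041 -0.008 -0.999]
  delta [-6.0, 0.2, 0.1]
  delta [-6.0, -12.6, 19.7]
  delta [0.5, -12.8, 19.6]
  yaw -0.001 or 3.14 -3.14
```

View pics/w18.png

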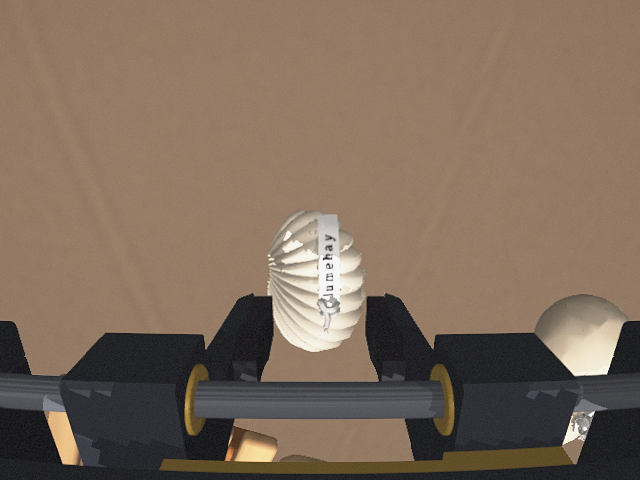

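Run:
```python
from h import *
st()
t=at_z('wrist',(316,279),.017); print(t, proj('wrist',[(.683,.2906,.017)]))
a=np.array(R.from_quat(get_state()['eef_rot']).as_matrix()); print(a.round(3))
plan([(.6815,.2915,.0168)],.395)
im=cv2.imread('pics/w18.png')[190:370,230:400]
cv2.imwrite('pics/w18z.png',cv2.resize(im,None,fx=3.3,fy=3.3,interpolation=cv2.INTER_CUBIC))
```

```text
t 30.18 pos [0.6822 0.2904 0.0598] jaw 0.399 F [ 0.7  0.  -0.4] op 0.451 q [-0.37  1.07 -0.24  1.31  0.34  0.77 -0.32] xax [ 0.04  -0.008 -0.999]
[0.68090947 0.29233175 0.017     ] [[318.51977851 283.3382992 ]]
[[ 0.04   0.921  0.388]
 [-0.008  0.388 -0.921]
 [-0.999  0.033  0.023]]
  delta [4.3, -0.2, -0.2]
  yaw 0.004 or 3.15 -3.14
```

View pics/w18z.png

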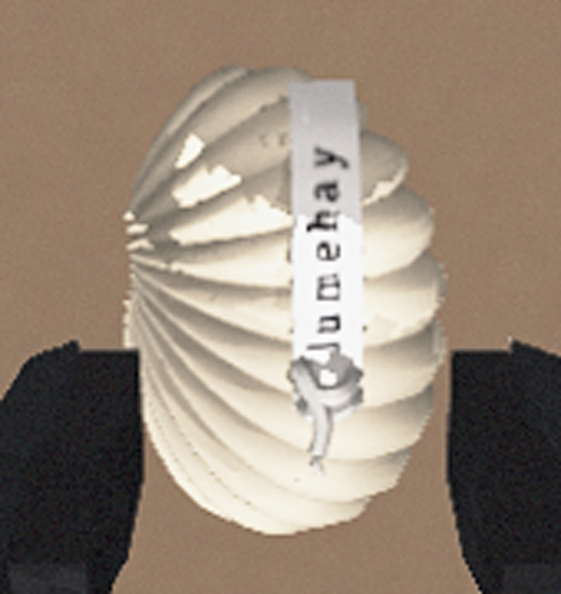

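Request:
apply_moves(delta_pos=[[0, -0.2, -0.2], [0, -0.2, -0.2], [0, -0.2, -0.2], [0, -0.2, -0.2], [1, -0.2, -0.2], [2, -0.2, -0.2], [3, -0.2, -0.2], [4, -0.2, -0.2], [4.3, -0.2, -0.2], [4.3, -0.2, -0.2]], yaw=[0, 0, 0, 0, 0, 0, 0, 0, 0, 0], gripper=[80, 80, 80, 80, 80, 80, 80, 80, 80, 80])

```text
clock: 31.02
tool_pos: [0.6805, 0.2907, 0.0159]
eef_rot: [0.395, 0.576, -0.387, 0.602]
contact_force: [-1.9, -1.0, 4.0]
opening: 0.801
```

Request:
apply_moves(delta_pos=[[0, 0, 0], [0, 0, 0], [0, 0, 0], [0, 0, 0], [0, 0, 0], [0, 0, 0]], yaw=[0, 0, 0, 0, 0, 0], gripper=[40, 40, 40, 40, 40, 40], force=25)

```text
clock: 31.52
tool_pos: [0.6779, 0.2898, 0.0154]
eef_rot: [0.393, 0.577, -0.389, 0.601]
contact_force: [-6.4, -1.9, 8.8]
opening: 0.558
```

Request:
apply_moves(delta_pos=[[0, 0, 0], [0, 0, 0], [0, 0, 0]], yaw=[0, 0, 0], gripper=[40, 40, 40])

```text
clock: 31.77
tool_pos: [0.6779, 0.2898, 0.0155]
eef_rot: [0.393, 0.577, -0.389, 0.601]
contact_force: [-1.1, 0.2, 6.3]
opening: 0.557
```

Request:
apply_moves(delta_pos=[[0, 0, 0], [0, 0, 0], [0, 0, 0]], yaw=[0, 0, 0], gripper=[40, 40, 40])

```text
clock: 32.02
tool_pos: [0.6779, 0.2897, 0.0155]
eef_rot: [0.393, 0.577, -0.389, 0.601]
contact_force: [-0.6, -1.2, 6.4]
opening: 0.559
```

Run:
```python
from h import *
st()
shot('wrist','w19')
```

```text
t 32.02 pos [0.6779 0.2897 0.0155] jaw 0.399 F [-0.6 -1.2  6.4] op 0.559 q [-0.38  1.13 -0.22  1.32  0.35  0.72 -0.34] xax [ 0.031 -0.013 -0.999]
```

View pics/w19.png

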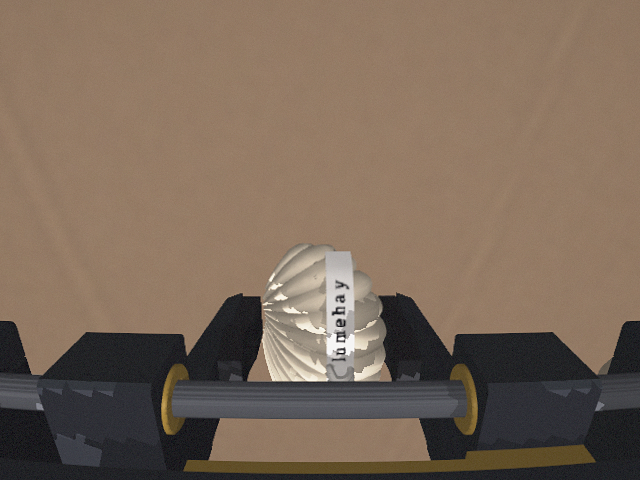

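Request:
apply_moves(delta_pos=[[-0.1, 0, 0], [-0.2, 0, 0], [-0.4, 0, 0], [-0.6, 0, 0], [-0.8, 0, 0], [-1, 0, 0]], yaw=[0, 0, 0, 0, 0, 0], gripper=[40, 40, 40, 40, 40, 40])

```text
clock: 32.57
tool_pos: [0.6771, 0.2898, 0.0251]
eef_rot: [0.393, 0.577, -0.389, 0.601]
contact_force: [-0.1, -0.6, -0.1]
opening: 0.47
```

Run:
```python
from h import *
st()
shot('wrist','w20')
```

```text
t 32.57 pos [0.6771 0.2898 0.0251] jaw 0.399 F [-0.1 -0.6 -0.1] op 0.47 q [-0.37  1.11 -0.23  1.32  0.35  0.73 -0.34] xax [ 0.03  -0.014 -0.999]
```

View pics/w20.png

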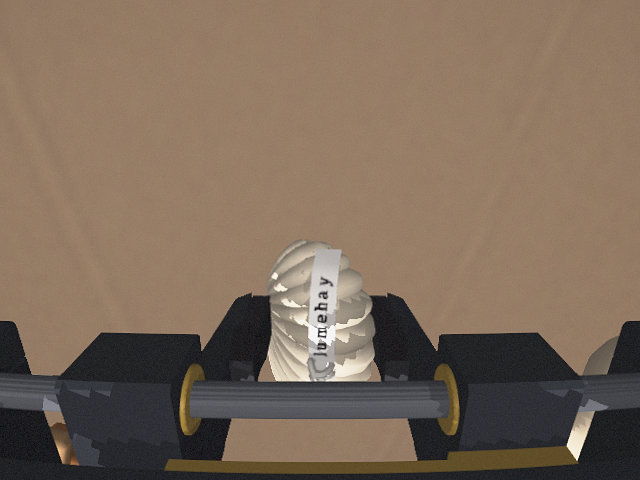

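Request:
apply_moves(delta_pos=[[0, 0, 0], [0, 0, 0], [0, 0, 0], [0, 0, 0], [0, 0, 0], [0, 0, 0], [-3, 0, 0], [-6, 0, 0], [-9, 0, 0], [-11, 0, 0]], yaw=[0, 0, 0, 0, 0, 0, 0, 0, 0, 0], gripper=[85, 85, 85, 85, 85, 85, 85, 85, 85, 85])

```text
clock: 33.45
tool_pos: [0.675, 0.2918, 0.1385]
eef_rot: [0.394, 0.577, -0.388, 0.601]
contact_force: [0.6, -0.3, 1.6]
opening: 0.852
```

Request:
apply_moves(delta_pos=[[0, 0, 0], [0, 0, 0], [0, 0, 0]], yaw=[0, 0, 0], gripper=[85, 85, 85])

```text
clock: 33.7
tool_pos: [0.6744, 0.2914, 0.1374]
eef_rot: [0.394, 0.577, -0.388, 0.601]
contact_force: [-0.4, -0.2, -0.6]
opening: 0.848
```

Run:
```python
from h import *
import json
st()
p=camera_params('wrist')
shot('wrist','w21',(230,130,180,180),3.2)
json.dump({k:(v.tolist() if hasattr(v,'tolist') else v) for k,v in p.items()},open('p21.json','w'))
```

```text
t 33.7 pos [0.6744 0.2914 0.1374] jaw 0.399 F [-0.4 -0.2 -0.6] op 0.848 q [-0.36  0.97 -0.26  1.3   0.31  0.89 -0.31] xax [ 0.033 -0.013 -0.999]
```

View pics/w21.png

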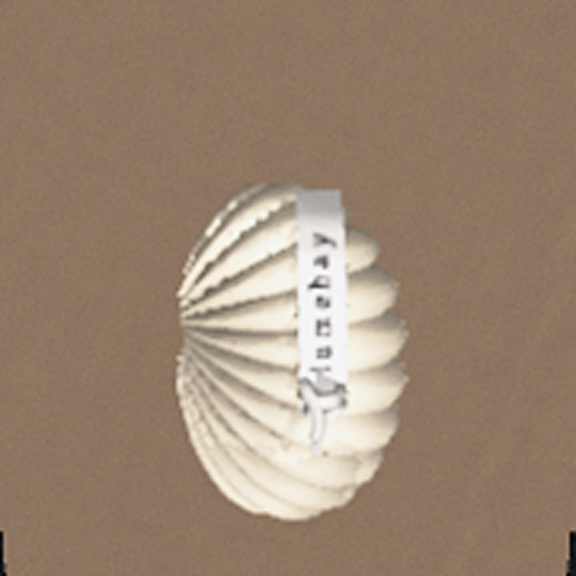

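Request:
apply_moves(delta_pos=[[0, 0, 4], [0, 0, 8], [0, 0, 8], [0, 0, 8], [0, 0, 8], [0, 0, 8]], yaw=[0, 0, 0, 0, 0, 0], gripper=[85, 85, 85, 85, 85, 85])

```text
clock: 34.25
tool_pos: [0.7036, 0.2192, 0.1373]
eef_rot: [0.392, 0.579, -0.389, 0.6]
contact_force: [-1.0, 1.1, 1.2]
opening: 0.853
```

Run:
```python
from h import *
import json
st()
p=camera_params('wrist')
im=snapshot('wrist')[:,:,::-1]; cv2.imwrite('pics/w22f.png',im)
json.dump({k:(v.tolist() if hasattr(v,'tolist') else v) for k,v in p.items()},open('p22.json','w'))
print(proj('wrist',[(.676,.292,.017)],p))
```

```text
t 34.25 pos [0.7036 0.2192 0.1373] jaw 0.401 F [-1.   1.1  1.2] op 0.853 q [-0.25  0.97 -0.27  1.29  0.32  0.9  -0.2 ] xax [ 0.029 -0.012 -1.   ]
[[320.233972  115.3269224]]
```

View pics/w22f.png

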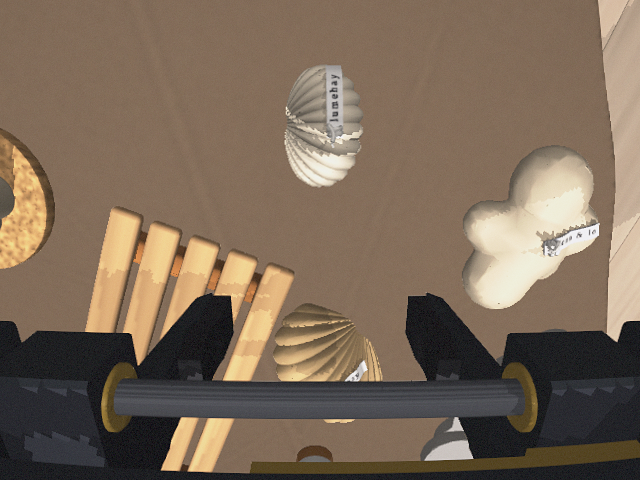

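Run:
```python
import cv2
im=cv2.imread('pics/w22f.png')[40:220,230:410]
cv2.imwrite('pics/w22.png',cv2.resize(im,None,fx=3.2,fy=3.2,interpolation=cv2.INTER_CUBIC))
```

```text
(no output)
```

View pics/w22.png

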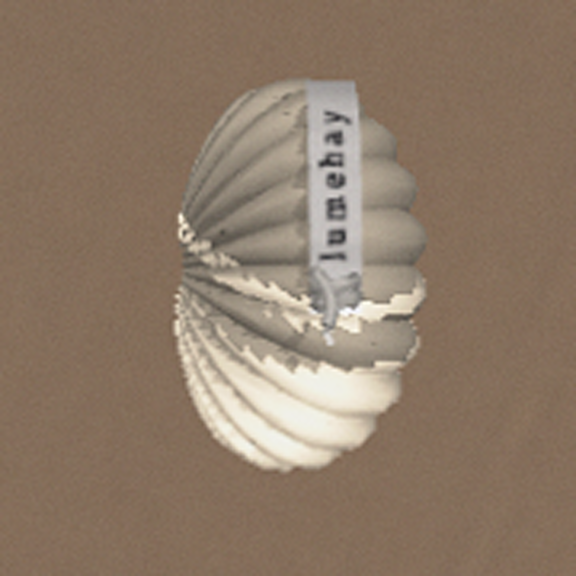

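Run:
```python
from h import *
import json
P=[{k:(np.array(v) if isinstance(v,list) else v) for k,v in json.load(open(f)).items()} for f in('p21.json','p22.json')]
O=[(230,130),(230,40)]
pts={'hinge':((180,325),(180,262)),'wick':((322,385),(335,285)),'rim1':((380,245),(397,135)),'rim2':((398,290),(413,180)),'rim3':((407,328),(425,235)),'rim4':((407,378),(425,290)),'rim5':((402,430),(418,345)),'top':((265,183),(285,80)),'bot':((295,520),(285,470))}
for n,ab in pts.items():
    A=np.zeros((3,3));b=np.zeros(3)
    for (u,v),o,p in zip(ab,O,P):
        t,r=ray('wrist',(u/3.2+o[0],v/3.2+o[1]),p); r/=np.linalg.norm(r);M=np.eye(3)-np.outer(r,r);A+=M;b+=M@t
    X=np.linalg.solve(A,b); print(n,X.round(4),'jaw coord',(X[:2]@[np.cos(.4),np.sin(.4)]).round(4),'trans',(X[:2]@[-np.sin(.4),np.cos(.4)]).round(4))
print('tcp', np.array([.6779,.2897])@np.array([[np.cos(.4),-np.sin(.4)],[np.sin(.4),np.cos(.4)]]))
```

```text
hinge [ 0.6571  0.2789 -0.001 ] jaw coord 0.7138 trans 0.001
wick [0.6866 0.2883 0.0305] jaw coord 0.7447 trans -0.0018
rim1 [0.6872 0.318  0.0204] jaw coord 0.7568 trans 0.0253
rim2 [0.6932 0.3116 0.0255] jaw coord 0.7599 trans 0.0171
rim3 [0.6999 0.3036 0.0203] jaw coord 0.7629 trans 0.007
rim4 [0.7039 0.2942 0.0235] jaw coord 0.7629 trans -0.0031
rim5 [0.7064 0.2844 0.0282] jaw coord 0.7614 trans -0.0131
top [0.6625 0.3192 0.009 ] jaw coord 0.7345 trans 0.036
bot [0.6948 0.2509 0.0183] jaw coord 0.7376 trans -0.0394
tcp [0.73720174 0.00284468]
```

Run:
```python
from h import *
st()
plan([(.6783,.2857,.13)],.4+np.pi/2)
```

```text
t 34.3 pos [0.7037 0.2195 0.1377] jaw 0.401 F [-0.2  1.  -0. ] op 0.852 q [-0.25  0.97 -0.27  1.29  0.32  0.9  -0.2 ] xax [ 0.029 -0.012 -0.999]
  delta [0.6, 0.2, -7.1]
  yaw -1.569 or 1.57 -4.71
```

Request:
apply_moves(delta_pos=[[-1, 0.2, -3], [-1, 0.2, -7.1], [-1, 0.2, -7.1], [-1, 0.2, -7.1], [-1, 0.2, -7.1], [-1, 0.2, -7.1], [-1, 0.2, -7.1], [-1, 0.2, -7.1], [-1, 0.2, -7.1], [-1, 0.2, -7.1]], yaw=[-0.12, -0.24, -0.36, -0.48, -0.6, -0.72, -0.84, -0.96, -1.08, -1.2], gripper=[100, 100, 100, 100, 100, 100, 100, 100, 100, 100])

```text
clock: 35.13
tool_pos: [0.6767, 0.2874, 0.1459]
eef_rot: [-0.018, 0.697, 0.009, 0.717]
contact_force: [0.8, -0.1, 1.0]
opening: 1.002
```

Run:
```python
from h import *
st()
plan([(.6783,.2857,.14)],.4+np.pi/2)
```

```text
t 35.13 pos [0.6767 0.2874 0.1459] jaw 1.609 F [ 0.8 -0.1  1. ] op 1.002 q [-0.23  1.   -0.56  1.28  0.59  1.01  0.72] xax [ 0.029 -0.012 -1.   ]
  delta [0.6, -0.2, 0.1]
  yaw -0.362 or 2.78 -3.5
```

Request:
apply_moves(delta_pos=[[0.5, -0.2, 0.1], [0.5, -0.2, 0.1], [0.5, -0.2, 0.1], [0.5, -0.2, 0.1], [0.5, -0.2, 0.1], [0.5, -0.2, 0.1]], yaw=[-0.12, -0.24, -0.36, -0.362, -0.362, -0.362], gripper=[100, 100, 100, 100, 100, 100])

```text
clock: 35.63
tool_pos: [0.6775, 0.2862, 0.1409]
eef_rot: [-0.146, 0.684, 0.134, 0.702]
contact_force: [0.5, -0.3, 0.1]
opening: 1.001
```

Run:
```python
from h import *
st()
p=camera_params('wrist')
shot('wrist','w23')
c,s=np.cos(.4),np.sin(.4)
for n,j,t,z in [('hinge',.7138,.001,.0),('top',.735,.036,.012),('bot',.737,-.039,.012),('wick',.7447,-.0018,.031),('ctr',.736,-.001,.012)]:
    print(n,proj('wrist',[(j*c-t*s,j*s+t*c,z)],p).round())
plan([(.6783,.2857,.017)],.4+np.pi/2)
```

```text
t 35.63 pos [0.6775 0.2862 0.1409] jaw 1.969 F [ 0.5 -0.3  0.1] op 1.001 q [-0.19  1.02 -0.64  1.28  0.67  1.03  1.03] xax [ 0.028 -0.012 -1.   ]
hinge [[325. 197.]]
top [[374. 230.]]
bot [[269. 232.]]
wick [[320. 252.]]
ctr [[322. 231.]]
  delta [12.4, 0.2, -0.2]
  yaw -0.001 or 3.14 -3.14
```

View pics/w23.png

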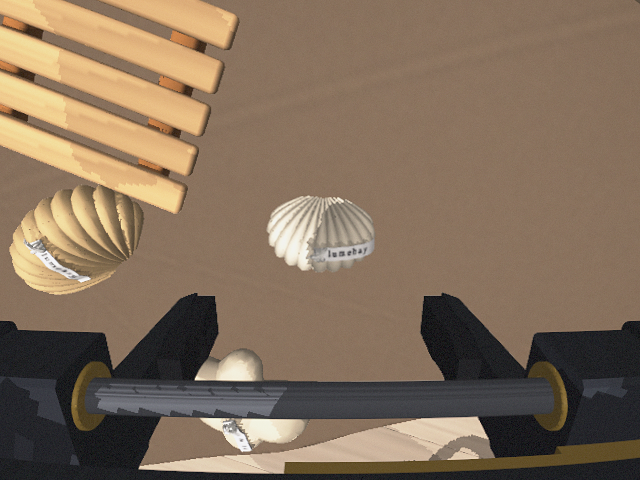

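Request:
apply_moves(delta_pos=[[3, 0.1, -0.1], [6, 0.1, -0.2], [8.5, 0.2, -0.2], [10, 0.2, -0.2], [11, 0.2, -0.2], [11.7, 0.2, -0.2], [12.2, 0.2, -0.2], [12.3, 0.2, -0.2], [12.3, 0.2, -0.2], [12.3, 0.2, -0.2]], yaw=[0, 0, 0, 0, 0, 0, 0, 0, 0, 0], gripper=[100, 100, 100, 100, 100, 100, 100, 100, 100, 100])

```text
clock: 36.52
tool_pos: [0.6792, 0.2861, 0.0192]
eef_rot: [-0.146, 0.683, 0.134, 0.703]
contact_force: [0.1, -0.5, -0.6]
opening: 0.998
```

Run:
```python
from h import *
st()
plan([(.6783,.2857,.017)])
shot('wrist','w24')
```

```text
t 36.52 pos [0.6792 0.2861 0.0192] jaw 1.969 F [ 0.1 -0.5 -0.6] op 0.998 q [-0.21  1.17 -0.58  1.31  0.76  0.86  0.97] xax [ 0.03  -0.011 -0.999]
  delta [0.2, 0.0, -0.1]
```

View pics/w24.png

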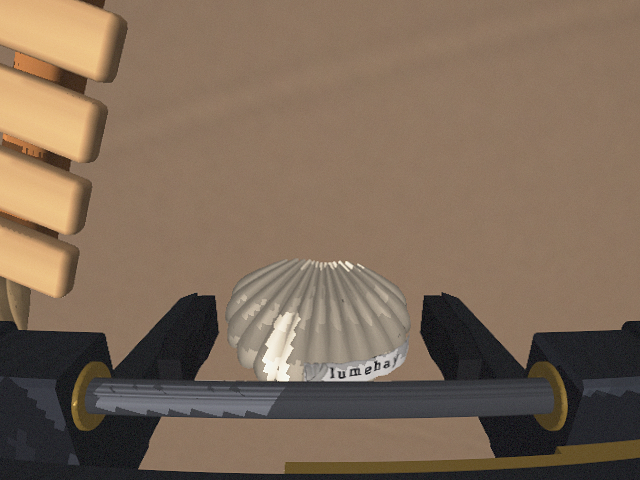

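Request:
apply_moves(delta_pos=[[0.2, 0, -0.1], [0.2, 0, -0.1], [0.2, 0, -0.1], [0.2, 0, -0.1], [0.2, 0, -0.1], [0.2, 0, -0.1], [0.2, 0, -0.1], [0.2, 0, -0.1]], yaw=[0, 0, 0, 0, 0, 0, 0, 0], gripper=[100, 75, 75, 75, 75, 75, 75, 75], force=12)

```text
clock: 37.23
tool_pos: [0.6784, 0.2856, 0.0175]
eef_rot: [-0.146, 0.683, 0.134, 0.703]
contact_force: [-0.6, -0.1, 2.4]
opening: 0.854
```

Request:
apply_moves(delta_pos=[[-0.1, 0, 0], [-0.2, 0, 0], [-0.4, 0, 0], [-0.6, 0, 0], [-0.8, 0, 0], [-1, 0, 0]], yaw=[0, 0, 0, 0, 0, 0], gripper=[75, 75, 75, 75, 75, 75])

```text
clock: 37.73
tool_pos: [0.6781, 0.2857, 0.0276]
eef_rot: [-0.146, 0.683, 0.134, 0.703]
contact_force: [-0.0, 0.8, -0.6]
opening: 0.857
```

Run:
```python
from h import *
st()
shot('wrist','w25')
```

```text
t 37.73 pos [0.6781 0.2857 0.0276] jaw 1.969 F [-0.   0.8 -0.6] op 0.857 q [-0.21  1.16 -0.58  1.31  0.75  0.87  0.97] xax [ 0.03  -0.011 -0.999]
```

View pics/w25.png

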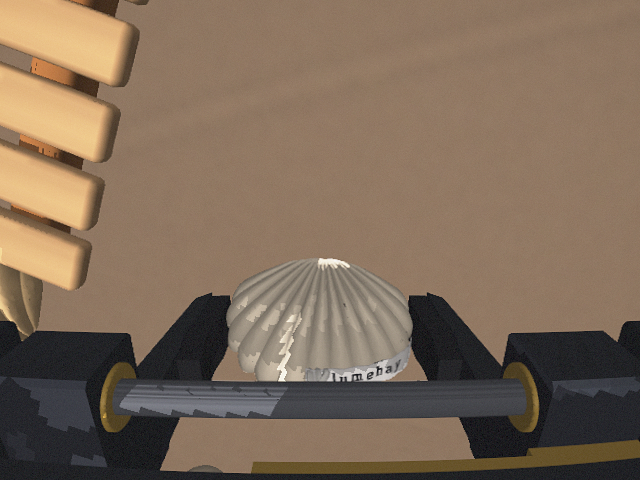

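Run:
```python
from h import *
st()
plan([(.678,.286,.11),(.64,.05,.11),(.64,.05,.052)],np.pi/2)
```

```text
t 37.78 pos [0.6783 0.286  0.0281] jaw 1.969 F [ 0.3  0.2 -1.1] op 0.854 q [-0.21  1.16 -0.58  1.31  0.75  0.87  0.97] xax [ 0.031 -0.01  -0.999]
  delta [-8.2, -0.2, 0.2]
  delta [-8.1, -20.4, -12.5]
  delta [-2.3, -20.3, -12.6]
  yaw 0.398 or 3.54 -2.74
```

Request:
apply_moves(delta_pos=[[-1.5, 0, 0], [-3.5, 0, 0], [-6, -0.1, 0.1], [-8.1, -0.2, 0.2], [-8.1, -3.2, -1.8], [-8.1, -6.4, -3.8], [-8.1, -9.6, -5.8], [-8.1, -12.8, -7.8], [-8.1, -16, -9.8], [-8.1, -18.5, -11.5]], yaw=[0, 0, 0, 0, 0.05, 0.1, 0.15, 0.2, 0.25, 0.3], gripper=[75, 75, 75, 75, 75, 75, 75, 75, 75, 75])

```text
clock: 38.62
tool_pos: [0.6415, 0.0678, 0.1114]
eef_rot: [-0.038, 0.695, 0.028, 0.717]
contact_force: [1.1, 0.0, 0.4]
opening: 0.858
```

Run:
```python
from h import *
st()
plan([(.64,.05,.11),(.64,.05,.052)],np.pi/2)
```

```text
t 38.62 pos [0.6415 0.0678 0.1114] jaw 1.664 F [1.1 0.  0.4] op 0.858 q [ 0.11  0.93 -0.55  1.63  0.7   0.76  0.89] xax [ 0.032 -0.013 -0.999]
  delta [0.2, -1.8, -0.3]
  delta [6.0, -1.7, -0.5]
  yaw 0.094 or 3.24 -3.05
```

Request:
apply_moves(delta_pos=[[0, -1.8, -0.3], [0, -1.8, -0.3], [1, -1.8, -0.3], [3, -1.8, -0.4], [4.5, -1.8, -0.4], [5.5, -1.8, -0.5], [5.8, -1.8, -0.5], [5.8, -1.8, -0.5]], yaw=[0.09, 0.09, 0.09, 0.09, 0.09, 0.09, 0.09, 0.09], gripper=[75, 75, 75, 75, 75, 75, 75, 75])

```text
clock: 39.28
tool_pos: [0.6394, 0.0496, 0.0523]
eef_rot: [-0.006, 0.696, -0.002, 0.718]
contact_force: [0.1, 0.3, -0.1]
opening: 0.857
```

Run:
```python
from h import *
st()
shot('wrist','w26')
```

```text
t 39.28 pos [0.6394 0.0496 0.0523] jaw 1.576 F [ 0.1  0.3 -0.1] op 0.857 q [ 0.1   1.01 -0.48  1.65  0.74  0.64  0.78] xax [ 0.03  -0.012 -0.999]
```

View pics/w26.png

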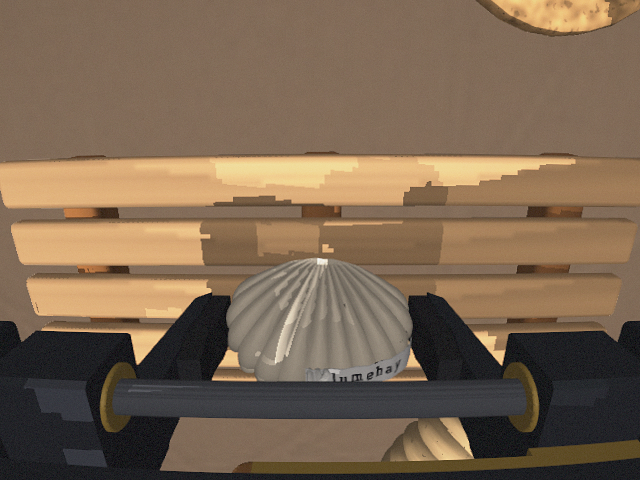

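Lower until contact.

Request:
apply_moves(delta_pos=[[0.2, 0, 0], [0.3, 0, 0], [0.4, 0, 0], [0.5, 0, 0], [0.5, 0, 0]], yaw=[0, 0, 0, 0, 0], gripper=[75, 75, 75, 75, 75])

```text
clock: 39.75
tool_pos: [0.6402, 0.0494, 0.0483]
eef_rot: [-0.006, 0.696, -0.003, 0.718]
contact_force: [-0.4, 0.4, -0.1]
opening: 0.86
```

Request:
apply_moves(delta_pos=[[0.1, 0, 0], [0.15, 0, 0], [0.15, 0, 0]], yaw=[0, 0, 0], gripper=[75, 75, 75])

```text
clock: 40.0
tool_pos: [0.6405, 0.0494, 0.0476]
eef_rot: [-0.006, 0.696, -0.003, 0.718]
contact_force: [-0.8, -0.7, 4.4]
opening: 0.856
```

Contact; release and rise.

Request:
apply_moves(delta_pos=[[0, 0, 0], [0, 0, 0], [0, 0, 0], [0, 0, 0], [-1, 0, 0], [-3, 0, 0], [-6, 0, 0], [-10, 0, 0], [-14, 0, 0], [-16, 0, 0]], yaw=[0, 0, 0, 0, 0, 0, 0, 0, 0, 0], gripper=[100, 100, 100, 100, 100, 100, 100, 100, 100, 100])

```text
clock: 40.83
tool_pos: [0.6369, 0.0526, 0.213]
eef_rot: [-0.006, 0.693, -0.002, 0.721]
contact_force: [0.8, 0.0, 0.0]
opening: 0.996
```

Run:
```python
from h import *
st()
shot('wrist','w27')
shot('scene','s3',(160,130,400,270),2)
plan([(.62,-.1,.28),(.5,-.2,.28),(.466,-.241,.20)],np.pi/2)
```

```text
t 40.83 pos [0.6369 0.0526 0.213 ] jaw 1.576 F [0.8 0.  0. ] op 0.996 q [ 0.17  0.8  -0.62  1.59  0.58  0.91  0.92] xax [ 0.039 -0.01  -0.999]
  delta [-6.6, -15.3, -1.6]
  delta [-7.0, -25.3, -13.6]
  delta [0.9, -29.3, -17.4]
  yaw 0.005 or 3.15 -3.14
```

View pics/w27.png

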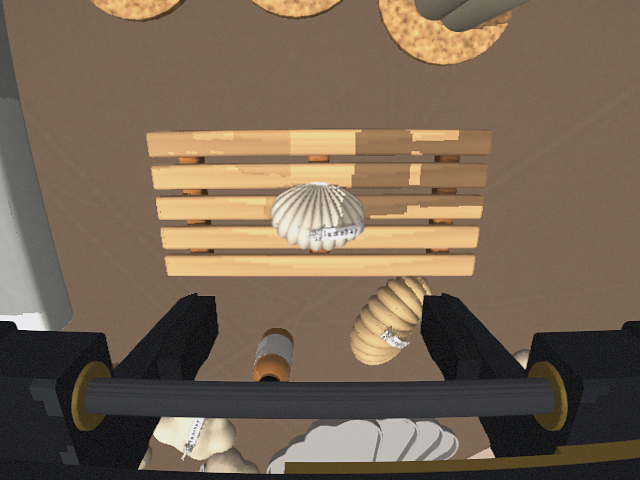

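View pics/s3.png

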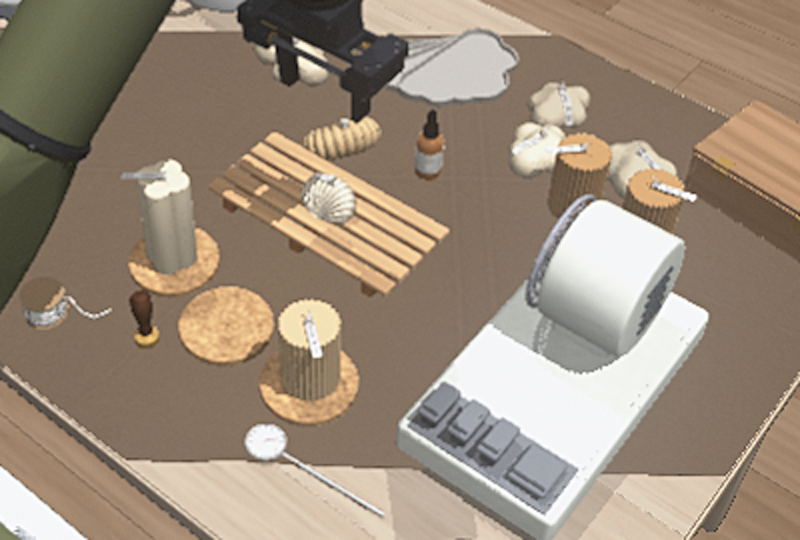

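Run:
```python
from h import *
im=snapshot('scene')[:,:,::-1].copy()
def circ(x,y,z,r,col):
    a=np.linspace(0,6.283,60); q=proj('scene',np.c_[x+r*np.cos(a),y+r*np.sin(a),0*a+z])
    cv2.polylines(im,[np.round(q*8).astype(int)],True,col,1,cv2.LINE_AA,3)
circ(.4685,.150,.012,.055,(255,0,0));circ(.4685,.150,.147,.0315,(0,255,0))
circ(.434,-.092,.012,.055,(255,0,0));circ(.434,-.092,.107,.033,(0,255,0))
circ(.64,.05,.03,.025,(0,0,255))
x,y,w,h=190,170,190,150
cv2.imwrite('pics/ov2.png',cv2.resize(im[y:y+h,x:x+w],None,fx=4,fy=4,interpolation=cv2.INTER_CUBIC))
```

```text
(no output)
```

View pics/ov2.png

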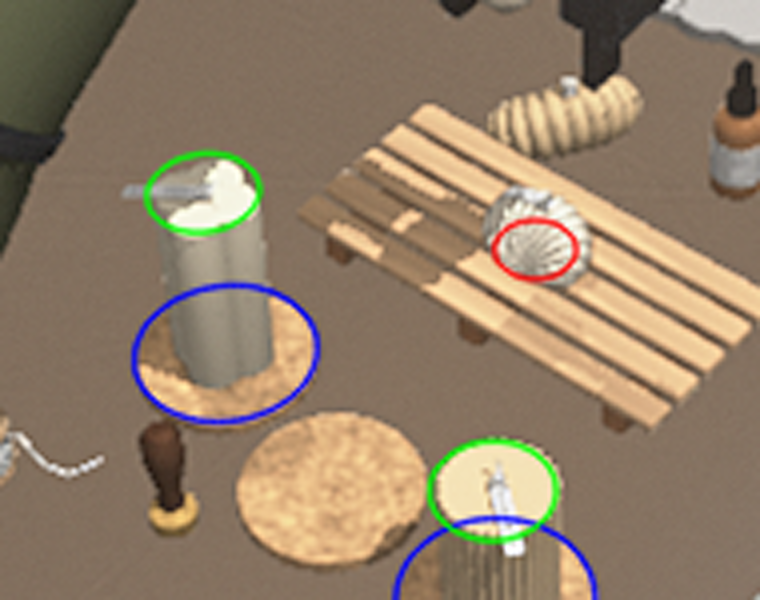

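Request:
apply_moves(delta_pos=[[-4, -2, -1], [-6.6, -15.3, -5], [-6.6, -15.3, -5], [-6.6, -15.3, -5], [-6.6, -15.3, -5], [-7, -25.3, -13.6], [-7, -25.3, -13.6], [-7, -25.3, -13.6], [-7, -25.3, -13.6], [-7, -29.3, -17.1]], yaw=[0, 0, 0, 0, 0, 0, 0, 0, 0, 0], gripper=[100, 80, 60, 40, 20, 0, 0, 0, 0, 0])

```text
clock: 41.82
tool_pos: [0.4735, -0.2294, 0.2769]
eef_rot: [-0.006, 0.693, 0.001, 0.721]
contact_force: [0.7, -0.4, 0.1]
opening: 0.345
```

Request:
apply_moves(delta_pos=[[3, 0, 0], [5, 0, 0], [5, 0, 0], [5, 0, 0], [5, 0, 0]], yaw=[0, 0, 0, 0, 0], gripper=[0, 0, 0, 0, 0])

```text
clock: 42.23
tool_pos: [0.476, -0.229, 0.2272]
eef_rot: [-0.006, 0.693, 0.002, 0.721]
contact_force: [0.3, 0.5, 0.9]
opening: 0.003
```

Run:
```python
from h import *
st()
p=camera_params('wrist')
shot('wrist','w28')
for n in 'abc':
    for d in spot_point(f'key_{n}_top','wrist')[:2]: print(n,d['score'],d['pixel'],at_z('wrist',d['pixel'],.074,p).round(4))
plan([(.466,-.241,.1),(.466,-.241,.0765)],np.pi/2)
```

```text
t 42.23 pos [ 0.476  -0.229   0.2272] jaw 1.582 F [0.3 0.5 0.9] op 0.003 q [ 0.78  0.65 -0.68  1.9   0.59  0.75  1.35] xax [ 0.04  -0.007 -0.999]
a 0.8 [302.6, 208.1] [ 0.4692 -0.2429  0.074 ]
b 0.68 [255.7, 201.1] [ 0.4641 -0.2785  0.074 ]
c 0.79 [207.6, 207.5] [ 0.4696 -0.3158  0.074 ]
  delta [12.7, -1.0, -1.6]
  delta [15.1, -1.0, -1.7]
  yaw 0.011 or 3.15 -3.13
```

View pics/w28.png

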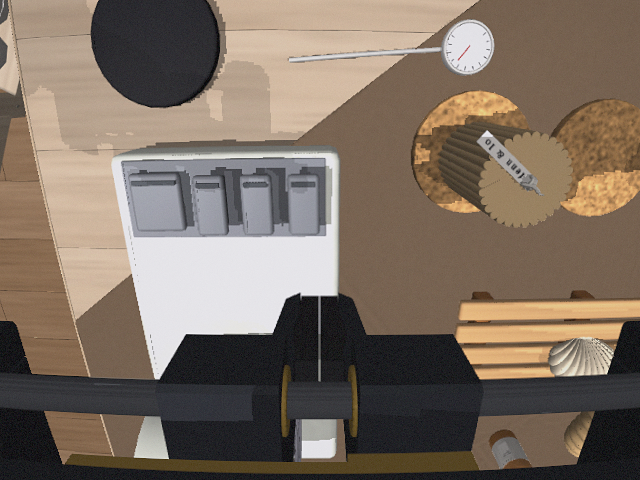

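Request:
apply_moves(delta_pos=[[4, -1.1, -1.6], [8, -1.1, -1.6], [11, -1.1, -1.6], [12.7, -1.1, -1.6], [12.7, -1.1, -1.6], [13.5, -1.1, -1.6], [14.3, -1.1, -1.6], [15.1, -1.1, -1.6], [15.1, -1.1, -1.6], [15.1, -1.1, -1.6]], yaw=[0, 0, 0, 0, 0, 0, 0, 0, 0, 0], gripper=[0, 0, 0, 0, 0, 0, 0, 0, 0, 0])

```text
clock: 43.27
tool_pos: [0.4673, -0.2419, 0.0769]
eef_rot: [-0.007, 0.692, 0.001, 0.722]
contact_force: [0.1, -0.0, 0.3]
opening: 0.009
```

Request:
apply_moves(delta_pos=[[0.1, 0, 0], [0.1, 0, 0], [-3, 0, 0], [-7, 0, 0], [-11, 0, 0], [-15, 0, 0], [-15, 0, 0], [-15, 0, 0]], yaw=[0, 0, 0, 0, 0, 0, 0, 0], gripper=[0, 0, 0, 0, 0, 0, 0, 0])

```text
clock: 43.93
tool_pos: [0.462, -0.2414, 0.229]
eef_rot: [-0.008, 0.69, -0.0, 0.724]
contact_force: [0.1, 0.1, -1.1]
opening: 0.009
```

Run:
```python
from h import *
st()
shot('wrist','w29',(80,120,320,200),2)
shot('scene','s4',(330,220,200,180),3.3)
```

```text
t 43.93 pos [ 0.462  -0.2414  0.229 ] jaw 1.581 F [ 0.1  0.1 -1.1] op 0.009 q [ 0.82  0.64 -0.69  1.93  0.6   0.73  1.37] xax [ 0.047 -0.011 -0.999]
```

View pics/w29.png

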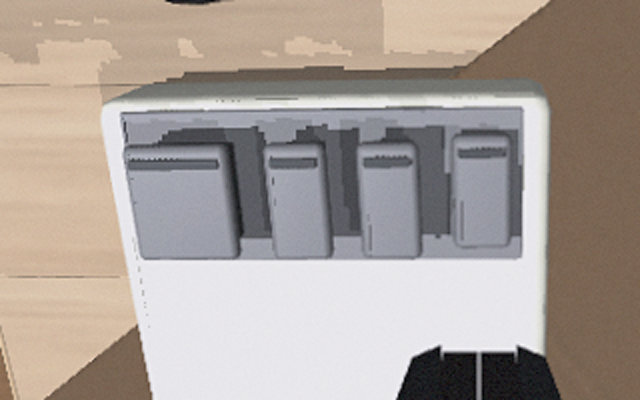

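View pics/s4.png

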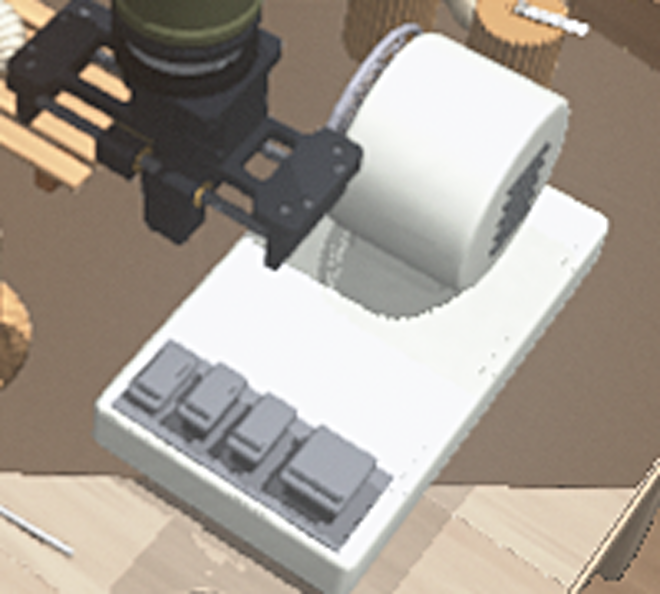

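Run:
```python
from h import *
shot('scene','s5',(160,130,400,270),2)
```

```text
(no output)
```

View pics/s5.png

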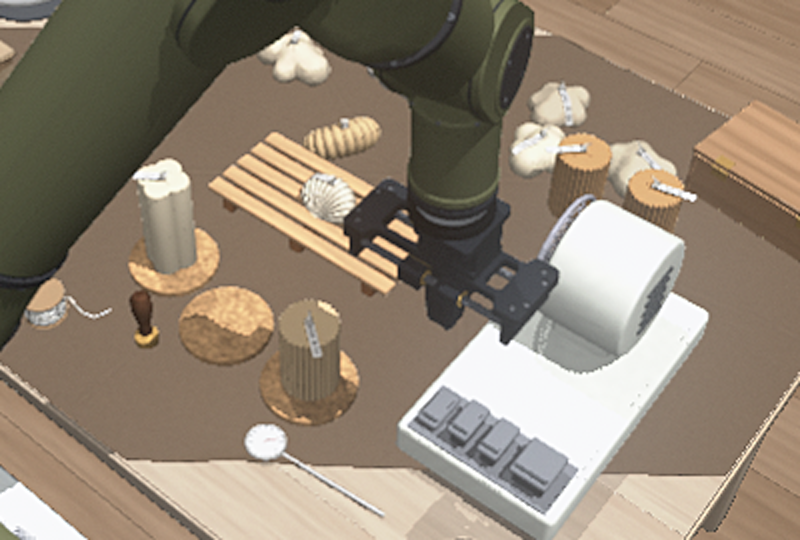

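Run:
```python
from plant import *
print(finish_job())
```

```text
the job is handed in; nothing more can be done
None
```

The job is done and handed in. The hand-in reported no verdict, so the checks below are my own.

**What I did:**
- Pressed the stop key first.
- Moved the ribbed candle from the left trivet to the empty middle one, then the clover candle from right to left, then the ribbed candle to the right trivet.
- Set the white shell candle in the middle of the rack. It had been knocked a few centimetres aside before I reached it.
- Pressed the left narrow key, because the clover candle now stands on the left trivet.

**Last checks:**
- **Candles:** both stand upright. The overlay put them within about 5 mm of their trivet centres.
- **Shell:** it sits on its foot near the rack centre.
- **Keys:** the left key is down and the other three are up.
- **Tools and bottle:** they look unmoved in the pictures; I did not measure them.

**What failed or disagreed:**
- **Shell grasp:** three grasps across the shell's short side slipped off. One along its 77 mm length held.
- **Tan shell:** I left the larger tan shell on the table as a look-alike. It measures about 68 x 100 mm, against the 51 x 77 mm given. This was my own judgement, since the trained networks found neither shell reliably.
- **Joint 6:** it came right to its lower limit, 0.04 rad, when I picked the ribbed candle up from the middle trivet. I saw no sign that it went past.

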